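Pack out the display step

ROBOT

A 6-joint arm with a two-finger parallel gripper is mounted at the origin on the work surface. World frame = base frame: x ahead of the robot, y to its left, z up, the work surface at z = 0. Lengths are in m, angles in degrees, forces in N, time in s.
With the tool pointing down it reaches from about 0.325 to 0.9 m from the base axis. Payload 6.1 kg.
Tool frame: the origin (TCP) lies midway between the tips of the shut fingers; the grasp point (between the pads) lies arm.grip_point_offset behind it (arm.grip_point_offset is the distance from the TCP to the grasp point, in m); z points along the fingers, y is the direction in which the jaws open and shut (so a half turn about z gives the same grasp; the last joint's range is limited). The gripper opens to 85 mm and grips with 20 to 120 N. Pads are 22 mm wide; open, the fingers measure 114 mm over their backs; the gripper's body (76 mm by 85 mm) begins 54 mm behind the grasp point. The pads swing forward as they close: fully open they stand 13 mm farther back than shut.
Start: joints at [-71.797, 12.628, 87.462, -0, 79.91, -7.225], TCP at [0.268, -0.564, 0.231] pointing down, gripper open.
Joint ranges: [-170.65, 170.65], [-52.31, 119.04], [5.05, 147.46], [-71.25, 251.25], [11.57, 151.72], [-153.62, 153.62]. Speed limits (degrees/s): [147.25, 147.25, 172.46, 180, 180, 180].

INTERFACE

Orientations are given as [roll, pitch, yaw] about the fixed x, y, z axes, in that order (R = Rz(yaw) Ry(pitch) Rx(roll)).
In Python, from bench import arm gives the robot as it stands.
- The arm moves only by the tool send_rows, never from a script. Its argument "rows" is a list of rows, each a list of 3 entries, a list of its own where there are three numbers: the turn, a rotation vector about the tool's x, y, z in units of 6 degrees (1.0 is 6 degrees), then the shift along the tool's x, y, z in units of 25 mm (1.0 is 25 mm), then the finger opening in mm, from 0 to 85.4. A call has 1 to 12 rows; each row is the pose to reach, as a shift and turn from the pose measured when the call began, along the tool's axes at that moment; what a row does not reach only later rows make up. A row lasts 1/10 s, in which the tool goes at most 50 mm and 8.59 degrees, less where a joint would pass 70% of its speed; a pose out of reach is approached as far as the arm can. A call with a gripper value outside its range is refused whole. The fingers move at their own pace and stop on an object; "newtons" is the grip in N (left out, the last holds). Time passes only in rows, so rows that repeat a pose let the fingers close. It gives the time, the measured TCP pose, the force and the opening at its end, in the units of the state.
- arm.observe(): the state, without advancing time (a new reading comes with each control period).
- arm.grab_frame(name): name is "side" or "top"; returns the picture (400x640x3 uint8, red, green, blue); there is no depth.
- arm.calibration(name): a dict with "K" (3x3 intrinsics, pixels), "extrinsics" (4x4, takes a point from camera to world coordinates). Camera axes: x right, y up, looking along -z (the intrinsics and any distortion apply to the point x, -y, -z); pixel columns grow to the right and rows downward; lengths in m; the calibration is good to about 2 mm. A picture is of the moment at which its call begins. calibration takes no time and is no camera call.
- arm.close_job(): hands the job in, once; it reports no verdict.
Trained networks look in the newest picture that a camera, given by its name, has taken for a name from the list of things; names that differ only in an ending like _2 or _b are one class to them, and where a whole thing is asked for, a point or a joint stands for the part that bears it (a point fixed in the world has none). Each returns a list of dicts, best first, with "confidence" (0 to 1); they miss things now and then, are a little off and sometimes report something else, mostly with a low value. They report only what shows in the picture. A call takes as long as a camera call.
- arm.silhouettes(camera, thing): "pixels" (400x640 bool, what is visible of it) and "position" ([column, row] in pixels, amid what is visible of it).
The state is a dict: "time_s": time; "joint_pos": joint angles; "qvel": joint speeds; "joint_efforts": joint torques, N m; "ee_pos": TCP position; "tool_rot": TCP orientation; "force": force on the tool from outside, world axes, zero at the start; "torque": the same for the moment, N m; "grip_width": finger opening in m.
Only numpy, scipy, OpenCV 4.12 (cv2) and the standard library are available. Lean on these libraries where they do the work, as an engineer would, in place of code of your own. Each camera call takes 0.05 s, during which the arm holds its last target.

TASK

The front edge of the marble display step hangs free above the bench. Find by trying which is the thickest of the three wooden packing pieces that slides under it, nose first, into the bay between the two steel cheeks; push that one fully home and hold its shoulder firmly against the slab for a moment (a steady push of one and a half kilograms or so, never over two), then let go. Never force a piece, leave the other two lying flat on the bench well clear of the bay (a hand's width or more), and do not disturb the other things on the bench.

Things in the scene. Friction and masses are not known exactly. Their poses are not given: they have to be found in the camera images.
- step: fixed marble slab 180 x 220 x 25 mm with two empty pots on its rear half. Origin: middle of its lower front edge; x runs under the slab (the way a piece is pushed in), y along the edge, z up. The gap above the bench is this origin's height, 14 to 19 mm, but the measured height is too coarse (off by up to 3 mm or so) to choose by alone. The step does not yield; more than 25 N on it is shoving.
- bay (a point): the same point as the step's origin, the middle of the bay's mouth. The bay is 54 mm wide, between two steel cheeks 8 mm thick that reach down to the bench from 4 to 94 mm behind the slab's front edge
- thin: pale wood piece 13 mm thick, 44 wide, 119 long, lying flat, the shortest of the three; about 78 g. Origin: underside, below the centre of its upright grip post (20 mm in x, 16 in y, top at z = 74 mm); x points to the nose, z up. Tail ends at x = -36 mm. Full-width shoulder, 36 mm high, at x = 18 to 28 mm; fully home its front face (x = 28) touches the slab edge.
- thin_top (a point): point on top of the thin piece's tongue, at x = 45, y = 0, z = 13 mm of the piece. The tongue runs from x = 28 to 83 mm; its last 12 mm (the nose) is 40 mm wide and 2 mm thinner
- middle: pale wood piece 15 mm thick, 44 wide, 135 long, lying flat, the middle of the three; about 90 g. Origin: underside, below the centre of its upright grip post (20 mm in x, 16 in y, top at z = 74 mm); x points to the nose, z up. Tail ends at x = -52 mm. Full-width shoulder, 36 mm high, at x = 18 to 28 mm; fully home its front face (x = 28) touches the slab edge.
- middle_top (a point): point on top of the middle piece's tongue, at x = 45, y = 0, z = 15 mm of the piece. The tongue runs from x = 28 to 83 mm; its last 12 mm (the nose) is 40 mm wide and 2 mm thinner
- thick: pale wood piece 17 mm thick, 44 wide, 151 long, lying flat, the longest of the three; about 102 g. Origin: underside, below the centre of its upright grip post (20 mm in x, 16 in y, top at z = 74 mm); x points to the nose, z up. Tail ends at x = -68 mm. Full-width shoulder, 36 mm high, at x = 18 to 28 mm; fully home its front face (x = 28) touches the slab edge.
- thick_top (a point): point on top of the thick piece's tongue, at x = 45, y = 0, z = 17 mm of the piece. The tongue runs from x = 28 to 83 mm; its last 12 mm (the nose) is 40 mm wide and 2 mm thinner
- pot: loose terracotta pot, 80 mm wide, 75 mm tall; bystander, origin at its underside
- twine: ball of twine on end, 68 mm wide, 70 mm tall; bystander, origin at its underside
- reel: empty white ribbon reel lying flat, 70 mm wide, 28 mm tall; bystander, origin at its underside
- driver: screwdriver lying on the bench; bystander, origin at its underside
- jar: amber glass jar, 56 mm wide, 130 mm tall; bystander, origin at its underside
- nippers: wire nippers lying on the bench, about 150 mm long; bystander, origin at its underside
- carton: closed cardboard carton 120 x 100 x 60 mm; bystander, origin at its underside

How it is judged (in metres and radians):
On the way, in this order (a step that is already met when the one before it is completed fails the run):
1. a packing piece that leaves less than 2.6 mm of play has its tongue at least 20 mm under the slab (((x of thin in the frame of step above -0.063 m and z of thin_top in the frame of step above -0.0026 m and y of thin_top in the frame of step between -0.012 and 0.012 m and angle between the x axis of thin and the x axis of step, either way round below 0.15 rad and angle between thin's own z axis and vertical below 0.08 rad) or (x of middle in the frame of step above -0.063 m and z of middle_top in the frame of step above -0.0026 m and y of middle_top in the frame of step between -0.012 and 0.012 m and angle between the x axis of middle and the x axis of step, either way round below 0.15 rad and angle between middle's own z axis and vertical below 0.08 rad) or (x of thick in the frame of step above -0.063 m and z of thick_top in the frame of step above -0.0026 m and y of thick_top in the frame of step between -0.012 and 0.012 m and angle between the x axis of thick and the x axis of step, either way round below 0.15 rad and angle between thick's own z axis and vertical below 0.08 rad))), for 0.1 s.
2. that piece, fully home, is pressed against the step with more than 4 N (((x of thin in the frame of step above -0.03 m and z of thin_top in the frame of step above -0.0026 m and y of thin_top in the frame of step between -0.012 and 0.012 m and angle between the x axis of thin and the x axis of step, either way round below 0.15 rad and angle between thin's own z axis and vertical below 0.08 rad and contact force between thin and step above 4 N) or (x of middle in the frame of step above -0.03 m and z of middle_top in the frame of step above -0.0026 m and y of middle_top in the frame of step between -0.012 and 0.012 m and angle between the x axis of middle and the x axis of step, either way round below 0.15 rad and angle between middle's own z axis and vertical below 0.08 rad and contact force between middle and step above 4 N) or (x of thick in the frame of step above -0.03 m and z of thick_top in the frame of step above -0.0026 m and y of thick_top in the frame of step between -0.012 and 0.012 m and angle between the x axis of thick and the x axis of step, either way round below 0.15 rad and angle between thick's own z axis and vertical below 0.08 rad and contact force between thick and step above 4 N))), for 0.2 s.
At the end, for the whole second after the job is handed in: One piece lies in the bay: shoulder within 2 mm of the slab edge, centred within 12 mm, in line within 0.15 rad, flat, less than 2.6 mm of play below the slab. The other two lie flat on the bench, origins 120 mm or more from the middle of the step's front edge. All released and at rest (((x of thin in the frame of step above -0.03 m and z of thin_top in the frame of step above -0.0026 m and y of thin_top in the frame of step between -0.012 and 0.012 m and angle between the x axis of thin and the x axis of step, either way round below 0.15 rad and angle between thin's own z axis and vertical below 0.08 rad and linear speed of each of thin, middle, thick below 0.01 m/s and horizontal distance between each of middle, thick and step above 0.12 m and angle between each of middle, thick's own z axis and vertical below 0.1 rad and height (world z) of each of middle, thick below 0.006 m) or (x of middle in the frame of step above -0.03 m and z of middle_top in the frame of step above -0.0026 m and y of middle_top in the frame of step between -0.012 and 0.012 m and angle between the x axis of middle and the x axis of step, either way round below 0.15 rad and angle between middle's own z axis and vertical below 0.08 rad and linear speed of each of middle, thin, thick below 0.01 m/s and horizontal distance between each of thin, thick and step above 0.12 m and angle between each of thin, thick's own z axis and vertical below 0.1 rad and height (world z) of each of thin, thick below 0.006 m) or (x of thick in the frame of step above -0.03 m and z of thick_top in the frame of step above -0.0026 m and y of thick_top in the frame of step between -0.012 and 0.012 m and angle between the x axis of thick and the x axis of step, either way round below 0.15 rad and angle between thick's own z axis and vertical below 0.08 rad and linear speed of each of thick, thin, middle below 0.01 m/s and horizontal distance between each of thin, middle and step above 0.12 m and angle between each of thin, middle's own z axis and vertical below 0.1 rad and height (world z) of each of thin, middle below 0.006 m))); the robot touches nothing.
It fails at once if the step is pushed or struck with more than 25 N (contact force between step and anything else above 25 N).
It fails at once if a bystander is moved by more than 30 mm (distance of any of pot, twine, reel, driver, jar, nippers, carton from where it was at the start of the episode above 0.03 m).
It also fails if it takes over 72 s, if anything falls off the work surface, if the arm or the gripper's body presses on something with over 40 N, if the wrist force passes 120 N, or if a joint passes its speed limit or range.

## Working session

There is one attempt and no reset: what is moved stays moved. The work goes in short steps, Python scripts to look and compute and a tool call to move; the robot and the scene stay as the last step left them, time stands still between calls to the robot, and variables do not carry over. Pictures are saved under pics/ and viewed, and the job is handed in when it is done.

Besides the shell and the picture viewer there is one more tool, called by a JSON object that holds its "name" and its "arguments", one argument or row to a line. send_rows: Moves the arm, as the interface text tells. Its arguments: {"type":"object","properties":{"rows":{"type":"array","items":{"type":"array"}},"newtons":{"type":"number"}},"required":["rows"]}

```bash
ls; mkdir -p pics
python3 - <<'E'
from bench import arm
import cv2
for n in ("side","top"):
    f=arm.grab_frame(n); cv2.imwrite(f"pics/{n}0.png",f[:,:,::-1])
    c=arm.calibration(n); print(n,c)
s=arm.observe(); print(s); print(arm.grip_point_offset)
E
```

```text
pics
side {'K': array([[401.5633107 ,   0.        , 319.63652991],
       [  0.        , 401.5633107 , 204.05449231],
       [  0.        ,   0.        ,   1.        ]]), 'extrinsics': array([[-0.95593326,  0.2075771 , -0.20761344,  0.28112195],
       [-0.29352549, -0.66162897,  0.68999268,  0.91864223],
       [ 0.00586361,  0.72052679,  0.69340231,  0.99476207],
       [ 0.        ,  0.        ,  0.        ,  1.        ]])}
top {'K': array([[509.57497383,   0.        , 314.54580168],
       [  0.        , 509.57497383, 200.3209215 ],
       [  0.        ,   0.        ,   1.        ]]), 'extrinsics': array([[ 0.01425058,  0.99666592, -0.08033662,  0.43837403],
       [-0.99989554,  0.01401034, -0.00355337, -0.04971164],
       [-0.00241598,  0.08037887,  0.99676146,  1.50008528],
       [ 0.        ,  0.        ,  0.        ,  1.        ]])}
{'time_s': 0.1, 'joint_pos': array([-7.17987149e+01,  1.26708538e+01,  8.75186908e+01,  2.26197332e-03,
        7.99116309e+01, -7.22482761e+00]), 'qvel': array([ 0.03762997, -0.04370611, -0.11927932, -0.03789412, -0.0298776 ,
        0.00993473]), 'joint_efforts': array([ 4.73940090e-04, -4.98244715e+01, -3.90546513e+01,  4.46022440e-06,
        5.69320342e-03,  1.19346291e-05]), 'ee_pos': array([ 0.26818008, -0.56393537,  0.23031203]), 'tool_rot': array([-1.79899908e+02, -1.49327619e-02,  2.54257015e+01]), 'force': array([-0.9199254 , -0.8040432 , -0.22181502]), 'torque': array([ 0.0193022 , -0.01811374,  0.01276594]), 'grip_width': 0.08504979699809578}
0.0187
```

View pics/side0.png

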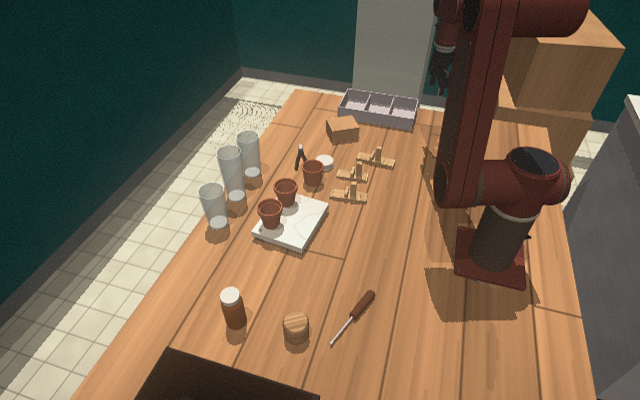

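View pics/top0.png

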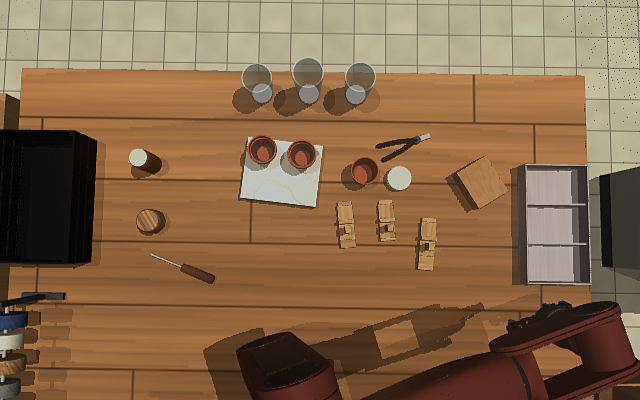

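```bash
cat > h.py <<'E'
from bench import arm
import numpy as np, cv2
def ray(cam,px):
    c=arm.calibration(cam);K=c["K"];T=c["extrinsics"]
    d=np.array([(px[0]-K[0,2])/K[0,0],-(px[1]-K[1,2])/K[1,1],-1.]);return T[:3,3],T[:3,:3]@d
def onz(cam,px,z):
    o,d=ray(cam,px);return o+d*(z-o[2])/d[2]
def proj(cam,P):
    c=arm.calibration(cam);K=c["K"];T=c["extrinsics"]
    p=(np.atleast_2d(P)-T[:3,3])@T[:3,:3]
    return np.c_[K[0,0]*p[:,0]/-p[:,2]+K[0,2],K[1,1]*-p[:,1]/-p[:,2]+K[1,2]]
E
python3 - <<'E'
from h import *
for cam in ("top","side"):
  arm.grab_frame(cam)
  for t in ("thin","middle","thick","step","pot","twine","reel","driver","jar","nippers","carton"):
    for r in arm.silhouettes(cam,t)[:3]:
        print(cam,t,round(r["confidence"],2),np.round(r["position"]),r["pixels"].sum(),np.round(onz(cam,r["position"],0.02),3))
        np.save(f"{cam}_{t}.npy",r["pixels"]) if r is not None else 0
E
```

```text
top thin 0.78 [387. 220.] 626 [ 0.504 -0.256  0.02 ]
top thin 0.36 [344. 224.] 677 [ 0.489 -0.132  0.02 ]
top middle 0.61 [346. 223.] 703 [ 0.493 -0.136  0.02 ]
top thick 0.57 [424. 242.] 886 [ 0.44  -0.364  0.02 ]
top step 0.74 [283. 170.] 4831 [0.645 0.05  0.02 ]
top pot 0.77 [365. 170.] 586 [ 0.649 -0.192  0.02 ]
top twine 0.63 [150. 220.] 558 [0.494 0.432 0.02 ]
top twine 0.28 [281. 170.] 4756 [0.647 0.056 0.02 ]
top reel 0.74 [399. 176.] 456 [ 0.631 -0.289  0.02 ]
top driver 0.78 [196. 272.] 356 [0.344 0.296 0.02 ]
top driver 0.5 [280. 172.] 4834 [0.641 0.058 0.02 ]
top jar 0.92 [145. 160.] 571 [0.669 0.454 0.02 ]
top jar 0.3 [148. 220.] 564 [0.493 0.438 0.02 ]
top nippers 0.81 [400. 144.] 438 [ 0.728 -0.294  0.02 ]
top carton 0.56 [478. 182.] 1714 [ 0.617 -0.52   0.02 ]
side thin 0.94 [354. 175.] 360 [ 0.497 -0.24   0.02 ]
side middle 0.96 [349. 196.] 507 [ 0.484 -0.125  0.02 ]
side thick 0.65 [379. 159.] 417 [ 0.424 -0.37   0.02 ]
side thick 0.54 [350. 192.] 440 [ 0.485 -0.142  0.02 ]
side step 0.59 [290. 218.] 3392 [0.649 0.041 0.02 ]
side step 0.48 [296. 158.] 98 [ 0.74  -0.273  0.02 ]
side step 0.39 [348. 198.] 482 [ 0.484 -0.112  0.02 ]
side pot 0.9 [308. 173.] 483 [ 0.666 -0.203  0.02 ]
side twine 0.55 [297. 328.] 791 [0.492 0.418 0.02 ]
side reel 0.51 [350. 196.] 460 [ 0.482 -0.123  0.02 ]
side reel 0.43 [329. 158.] 169 [ 0.613 -0.312  0.02 ]
side driver 0.88 [361. 311.] 451 [0.34 0.32 0.02]
side jar 0.82 [230. 310.] 853 [0.683 0.424 0.02 ]
side nippers 0.44 [296. 156.] 60 [ 0.743 -0.289  0.02 ]
side carton 0.73 [347. 128.] 750 [ 0.598 -0.543  0.02 ]
side carton 0.34 [231. 312.] 881 [0.679 0.427 0.02 ]
```

The pictures show the step at top pixel (283,170) with its front edge facing the robot (row ~203). The three pieces are at (346,223), (387,220) and (427,243). I'll zoom in on these.

Run:
```python
import cv2
f=cv2.imread("pics/top0.png")
a=f[125:285,225:445]; cv2.imwrite("pics/t1.png",cv2.resize(a,(792,576),interpolation=cv2.INTER_CUBIC))
g=cv2.imread("pics/side0.png")
a=g[135:260,240:410]; cv2.imwrite("pics/s1.png",cv2.resize(a,(782,575),interpolation=cv2.INTER_CUBIC))
```

```text
(no output)
```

View pics/t1.png

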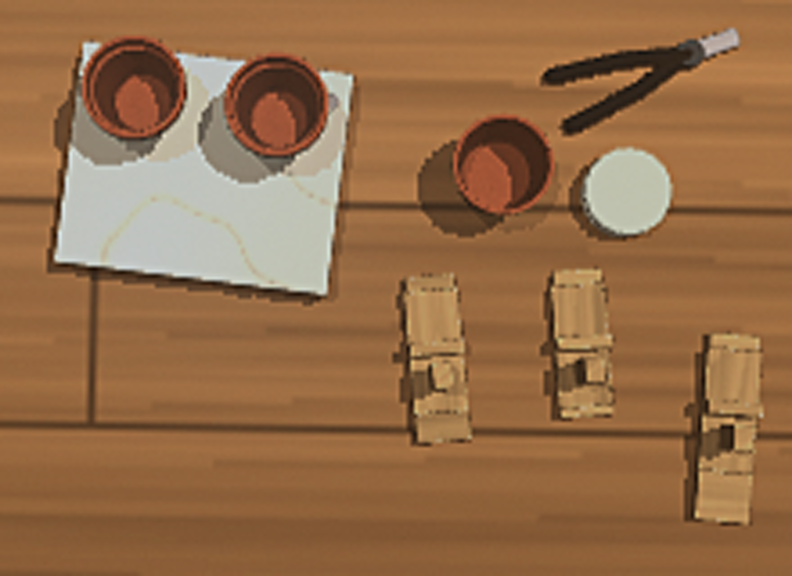

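View pics/s1.png

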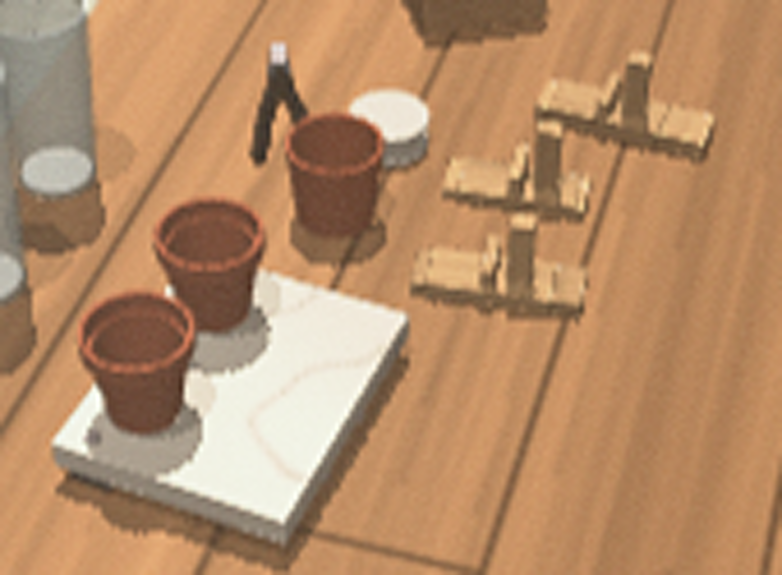

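```bash
cat > fit.py <<'E'
from h import *
from scipy.optimize import minimize
def box(x0,x1,y0,y1,z0,z1): return np.array([[x,y,z] for x in(x0,x1) for y in(y0,y1) for z in(z0,z1)])
T={"thin":(.013,-.036),"middle":(.015,-.052),"thick":(.017,-.068)}
def parts(n):
    if n=="step": return [box(0,.18,-.11,.11,0,.025)]
    t,tail=T[n]
    return [box(tail,.071,-.022,.022,0,t),box(.071,.083,-.02,.02,0,t-.002),box(.018,.028,-.022,.022,0,.036),box(-.01,.01,-.008,.008,0,.074)]
def render(cam,n,p,S=4):
    c,s=np.cos(p[2]),np.sin(p[2]);R=np.array([[c,-s,0],[s,c,0],[0,0,1]])
    m=np.zeros((400*S,640*S),np.uint8)
    for b in parts(n):
        q=proj(cam,b@R.T+[p[0],p[1],p[3] if len(p)>3 else 0])
        h=cv2.convexHull(((q+.5)*S*16).astype(np.int32)); cv2.fillConvexPoly(m,h,255,shift=4)
    return cv2.resize(m,(640,400),interpolation=cv2.INTER_AREA)/255.
def fit(n,masks,p0,ign={}):
    mm={c:m.astype(float) for c,m in masks.items()}
    def L(p):
        v=0
        for c,m in mm.items():
            d=cv2.GaussianBlur(m-render(c,n,p),(0,0),1.0)
            if c in ign: d=d*~ign[c]
            v+=(d**2).sum()
        return v
    sc=np.array([.008,.008,.08,.004])[:len(p0)]
    S=np.vstack([p0]+[np.array(p0)+np.eye(len(p0))[i]*sc[i] for i in range(len(p0))])
    r=minimize(L,p0,method="Nelder-Mead",options=dict(initial_simplex=S,xatol=1e-5,fatol=.01,maxiter=250));return r.x,r.fun
E
cat > f1.py <<'E'
from fit import *
tf=cv2.imread("pics/top0.png");sf=cv2.imread("pics/side0.png")
I={}
for t in("top","side"): arm.grab_frame(t)
tm={};
for n,p0 in (("thin",(.495,-.255,0.05)),("middle",(.48,-.135,.08)),("thick",(.43,-.37,0.))):
    ms={}
    for c in("top","side"):
        rs=arm.silhouettes(c,n)
        q=proj(c,[[p0[0],p0[1],.02]])[0]
        rs=[r for r in rs if np.hypot(*(r["position"]-q))<14]
        if rs: ms[c]=rs[0]["pixels"]
    for cc in (("top",),("side",),("top","side")):
        mm={k:ms[k] for k in cc if k in ms}
        if mm:
            p,l=fit(n,mm,p0); print(n,list(mm),np.round(p,4),"yaw",round(np.degrees(p[2]),2),round(l,1),{k:int(v.sum()) for k,v in mm.items()})
E
python3 f1.py
```

```text
thin ['top'] [ 0.4817 -0.2557  0.0611] yaw 3.5 2.5 {'top': 651}
thin ['side'] [ 0.482  -0.2515  0.0197] yaw 1.13 4.1 {'side': 385}
thin ['top', 'side'] [ 0.4819 -0.2549  0.0518] yaw 2.97 11.1 {'top': 651, 'side': 385}
middle ['top'] [ 0.4749 -0.1383  0.1011] yaw 5.79 10.8 {'top': 673}
middle ['side'] [ 0.4772 -0.1367  0.085 ] yaw 4.87 3.6 {'side': 516}
middle ['top', 'side'] [ 0.4756 -0.1379  0.0984] yaw 5.64 17.6 {'top': 673, 'side': 516}
thick ['top'] [ 0.427  -0.3712 -0.0711] yaw -4.07 6.5 {'top': 872}
thick ['side'] [ 0.4309 -0.3693 -0.0852] yaw -4.88 6.7 {'side': 448}
thick ['top', 'side'] [ 0.4286 -0.3709 -0.0737] yaw -4.22 19.8 {'top': 872, 'side': 448}
```

```bash
cat > f2.py <<'E'
from fit import *
ms={};ign={}
for c in("top","side"):
    f=arm.grab_frame(c).astype(int); r,g,b=f[...,0],f[...,1],f[...,2]
    white=((r-b)<45)&(f.sum(2)>330)
    q=proj(c,[[.645,.05,.03]])[0]; yy,xx=np.mgrid[:400,:640]; near=np.hypot(xx-q[0],yy-q[1])<62
    m=(white&near).astype(np.uint8); n,l,st,_=cv2.connectedComponentsWithStats(m); m=l==1+st[1:,4].argmax()
    ms[c]=m
    # ignore pots region: colour reddish dilated
    red=((r-b)>60)&(g<110)&near&(r-g>50)
    # ignore rear half by projecting
    P=proj(c,[[.66+.03,-.2,.04],[.66-.01,.3,.04],[.95,.3,.04],[.95,-.2,.04]])
    g0=np.zeros((400,640),np.uint8); ign[c]=cv2.dilate(red.astype(np.uint8),np.ones((9,9)))>0
    vis=f.astype(np.uint8).copy(); vis[m]=vis[m]//2+[0,120,0]; vis[ign[c]]=vis[ign[c]]//2+[0,0,120]
    x0,y0=int(q[0])-70,int(q[1])-60; cv2.imwrite(f"pics/m_{c}.png",cv2.resize(vis[y0:y0+120,x0:x0+140,::-1],None,fx=5,fy=5))
for cc in (("top",),("side",),("top","side")):
    p,l=fit("step",{k:ms[k] for k in cc},(.565,.055,-.12,.016),ign); print(cc,np.round(p,4),np.degrees(p[2]),l)
E
python3 f2.py
```

```text
('top',) [ 0.5527  0.0629 -0.1061  0.0172] -6.076733217093146 20.747246194492597
('side',) [ 0.5556  0.0598 -0.0875  0.0155] -5.015302972236857 232.2282385684564
('top', 'side') [ 0.5534  0.0625 -0.1029  0.0169] -5.898526394287358 260.49989342000316
```

Run:
```python
from fit import *
p=[.5534,.0625,-.1029,.0169]
for c in("top","side"):
    f=arm.grab_frame(c)
    m=(render(c,"step",p)>.5).astype(np.uint8)
    e=cv2.resize(f,None,fx=5,fy=5,interpolation=cv2.INTER_NEAREST)
    M=cv2.resize(m,None,fx=5,fy=5,interpolation=cv2.INTER_NEAREST)
    cs,_=cv2.findContours(M,0,1);cv2.drawContours(e,cs,-1,(0,0,255),1)
    q=proj(c,[[.645,.05,.03]])[0];x0,y0=int(q[0]-70)*5,int(q[1]-58)*5
    cv2.imwrite(f"pics/o_{c}.png",e[y0:y0+580,x0:x0+700,::-1])
```

```text
(no output)
```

View pics/o_top.png

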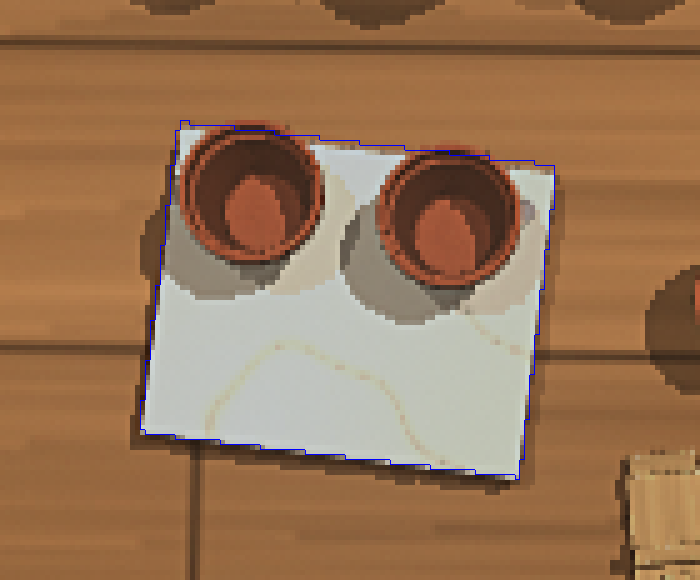

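View pics/o_side.png

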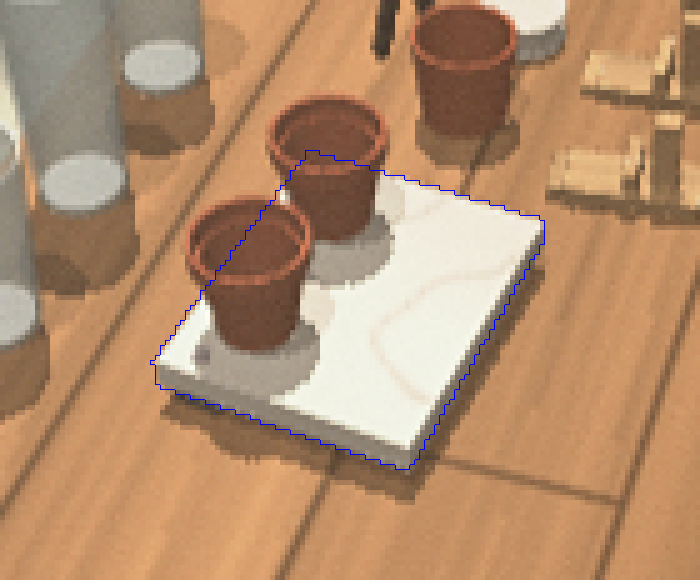

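View pics/m_side.png

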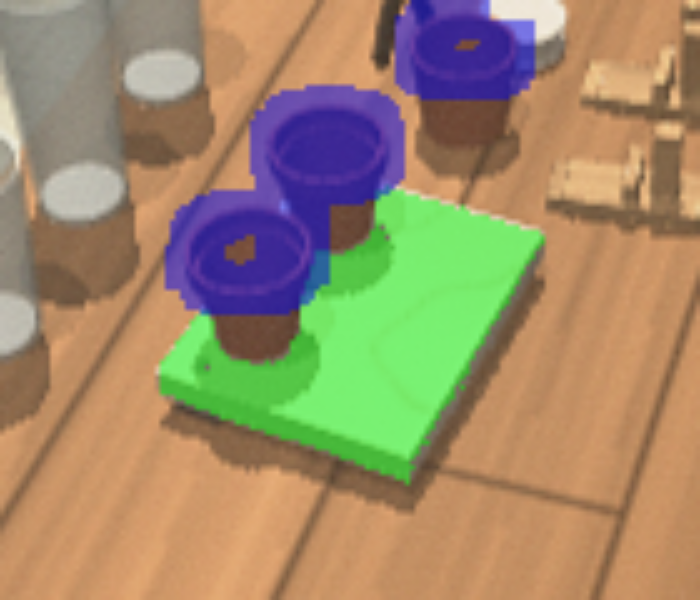

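```bash
cat > go.py <<'E'
from bench import arm
import numpy as np,sys
from scipy.spatial.transform import Rotation as R
def go(x,y,z,yaw):
    s=arm.observe();r0=R.from_euler("xyz",s["tool_rot"],degrees=True);r1=R.from_euler("xyz",[180,0,yaw],degrees=True)
    rv=np.degrees((r0.inv()*r1).as_rotvec())/6; sh=r0.inv().apply(np.array([x,y,z])-s["ee_pos"])/.025
    d=np.linalg.norm(sh)*25
    print("t",round(s["time_s"],2),"turn",np.round(rv,3),"shift",np.round(sh,3),"rows>=",max(d/50,np.linalg.norm(rv)*6/8.59).round(1),
     "\npos",np.round(s["ee_pos"],4),"rot",np.round(s["tool_rot"],2),"F",np.round(s["force"],2),"w",round(s["grip_width"],4),"j6",s["joint_pos"][5].round(1))
if __name__=="__main__": go(*map(float,sys.argv[1:5]))
E
python3 go.py .4286 -.3709 .13 -4.2
```

```text
t 1.9 turn [0.    0.    4.938] shift [ 9.114 -4.24   4.052] rows>= 5.4 
pos [ 0.2683 -0.5645  0.2313] rot [180.     0.    25.43] F [ 0.75 -0.35  0.34] w 0.0856 j6 -7.2
```

{"name": "send_rows", "arguments": {
  "rows": [
    [[0,0,1.2],[2.3,-1.05,1.0],85],
    [[0,0,2.4],[4.6,-2.1,2.0],85],
    [[0,0,3.7],[6.9,-3.2,3.0],85],
    [[0,0,4.94],[9.11,-4.24,4.05],85],
    [[0,0,4.94],[9.11,-4.24,4.05],85],
    [[0,0,4.94],[9.11,-4.24,4.05],85],
    [[0,0,4.94],[9.11,-4.24,4.05],85],
    [[0,0,4.94],[9.11,-4.24,4.05],85],
    [[0,0,4.94],[9.11,-4.24,4.05],85]
  ]
}}

```text
time_s: 2.8
ee_pos: [0.4283, -0.3723, 0.1309]
tool_rot: [179.9, -0.0, -4.3]
force: [0.3, -0.7, -0.1]
grip_width: 0.0852
```

```bash
python3 go.py .4286 -.3709 .032 -4.2
```

```text
t 2.8 turn [ 0.013 -0.008 -0.01 ] shift [ 3.000e-03 -6.100e-02  3.956e+00] rows>= 2.0 
pos [ 0.4283 -0.3723  0.1309] rot [ 1.7992e+02 -5.0000e-02 -4.2600e+00] F [ 0.28 -0.73 -0.09] w 0.0852 j6 45.3
```

{"name": "send_rows", "arguments": {
  "rows": [
    [[0,0,0],[0,-0.06,1.5],85],
    [[0,0,0],[0,-0.06,3.0],85],
    [[0,0,0],[0,-0.06,3.95],85],
    [[0,0,0],[0,-0.06,3.95],85],
    [[0,0,0],[0,-0.06,3.95],85]
  ]
}}

```text
time_s: 3.3
ee_pos: [0.4283, -0.3722, 0.033]
tool_rot: [179.9, -0.1, -4.4]
force: [-0.6, -0.5, 0.9]
grip_width: 0.085
```

{"name": "send_rows", "arguments": {
  "rows": [
    [[0,0,0],[0,0,0],0],
    [[0,0,0],[0,0,0],0],
    [[0,0,0],[0,0,0],0],
    [[0,0,0],[0,0,0],0],
    [[0,0,0],[0,0,0],0],
    [[0,0,0],[0,0,0],0],
    [[0,0,0],[0,0,0],0],
    [[0,0,0],[0,0,0],0]
  ],
  "newtons": 50
}}

```text
time_s: 4.1
ee_pos: [0.4282, -0.3721, 0.0329]
tool_rot: [179.9, -0.1, -4.3]
force: [-1.0, 0.5, 1.4]
grip_width: 0.0154
```

```bash
python3 - <<'E'
from fit import *
for c in("top","side"):
    f=arm.grab_frame(c); q=proj(c,[[.43,-.37,.03]])[0].astype(int)
    cv2.imwrite(f"pics/g_{c}.png",cv2.resize(f[q[1]-50:q[1]+50,q[0]-50:q[0]+50,::-1],None,fx=5,fy=5))
E
python3 go.py .4286 -.3709 .132 -4.2
```

```text
t 4.2 turn [ 0.015 -0.009 -0.025] shift [ 0.016 -0.041 -3.964] rows>= 2.0 
pos [ 0.4282 -0.372   0.0329] rot [ 1.7991e+02 -5.0000e-02 -4.3500e+00] F [-0.82  1.02  0.81] w 0.0151 j6 45.4
```

{"name": "send_rows", "arguments": {
  "rows": [
    [[0,0,0],[0,0,-1],0],
    [[0,0,0],[0,0,-2.5],0],
    [[0,0,0],[0,0,-4.0],0],
    [[0,0,0],[0,0,-4.0],0],
    [[0,0,0],[0,0,-4.0],0]
  ]
}}

```text
time_s: 4.7
ee_pos: [0.4286, -0.3724, 0.1338]
tool_rot: [179.8, -0.2, -4.3]
force: [-0.3, 0.4, -1.1]
grip_width: 0.0155
```

```bash
python3 go.py .439 .0743 .133 -5.9
```

```text
t 4.7 turn [ 0.031 -0.025  0.259] shift [ -0.94  -17.85   -0.027] rows>= 8.9 
pos [ 0.4286 -0.3724  0.1338] rot [ 1.7981e+02 -1.5000e-01 -4.3500e+00] F [-0.35  0.43 -1.08] w 0.0155 j6 45.4
```

{"name": "send_rows", "arguments": {
  "rows": [
    [[0,0,0],[-0.05,-1.0,0],0],
    [[0,0,0.05],[-0.15,-2.8,0],0],
    [[0,0,0.1],[-0.25,-4.6,0],0],
    [[0,0,0.15],[-0.35,-6.4,0],0],
    [[0,0,0.2],[-0.45,-8.2,0],0],
    [[0,0,0.2],[-0.55,-10.0,0],0],
    [[0,0,0.26],[-0.65,-11.8,0],0],
    [[0,0,0.26],[-0.75,-13.6,0],0],
    [[0,0,0.26],[-0.85,-15.4,0],0],
    [[0.03,-0.02,0.26],[-0.9,-17.0,0],0],
    [[0.03,-0.02,0.26],[-0.94,-17.85,0],0],
    [[0.03,-0.02,0.26],[-0.94,-17.85,0],0]
  ]
}}

```text
time_s: 5.9
ee_pos: [0.4372, 0.0767, 0.1303]
tool_rot: [-180.0, 0.2, -5.7]
force: [0.2, -1.3, -1.4]
grip_width: 0.0154
```

```bash
python3 go.py .439 .0743 .036 -5.9
```

```text
t 5.9 turn [-0.002  0.032  0.036] shift [0.094 0.089 3.77 ] rows>= 1.9 
pos [0.4372 0.0767 0.1303] rot [-179.99    0.19   -5.69] F [ 0.2  -1.28 -1.39] w 0.0154 j6 95.4
```

{"name": "send_rows", "arguments": {
  "rows": [
    [[0,0.03,0.03],[0.09,0.09,1.2],0],
    [[0,0.03,0.03],[0.09,0.09,2.4],0],
    [[0,0.03,0.03],[0.09,0.09,3.4],0],
    [[0,0.03,0.03],[0.09,0.09,3.75],0],
    [[0,0.03,0.03],[0.09,0.09,3.8],0],
    [[0,0.03,0.03],[0.09,0.09,3.8],0]
  ]
}}

```text
time_s: 6.5
ee_pos: [0.4387, 0.0737, 0.035]
tool_rot: [180.0, 0.1, -5.9]
force: [0.0, -0.4, -1.0]
grip_width: 0.0155
```

```bash
python3 go.py .439 .0743 .033 -5.9
```

```text
t 6.5 turn [ 0.     0.009 -0.   ] shift [ 0.008 -0.024  0.08 ] rows>= 0.0 
pos [0.4387 0.0737 0.035 ] rot [ 1.8e+02  6.0e-02 -5.9e+00] F [ 0.01 -0.44 -0.96] w 0.0155 j6 95.3
```

Down the last 1.5 mm, then open slightly to settle it flat, and look.

{"name": "send_rows", "arguments": {
  "rows": [
    [[0,0,0],[0,0,0.05],0],
    [[0,0,0],[0,0,0.08],0],
    [[0,0,0],[0,0,0.08],0],
    [[0,0,0],[0,0,0.08],26],
    [[0,0,0],[0,0,0.08],26],
    [[0,0,0],[0,0,0.08],26]
  ]
}}

```text
time_s: 7.1
ee_pos: [0.439, 0.0738, 0.0333]
tool_rot: [-180.0, 0.0, -5.9]
force: [-0.3, -0.2, -0.4]
grip_width: 0.0261
```

```bash
python3 go.py .439 .0743 .033 -5.9
python3 - <<'E'
from fit import *
for c in("top","side"):
    f=arm.grab_frame(c); q=proj(c,[[.50,.07,.03]])[0].astype(int)
    cv2.imwrite(f"pics/h_{c}.png",cv2.resize(f[q[1]-60:q[1]+60,q[0]-60:q[0]+60,::-1],None,fx=5,fy=5))
E
```

```text
t 7.1 turn [-0.     0.004  0.001] shift [-0.002 -0.022  0.011] rows>= 0.0 
pos [0.439  0.0738 0.0333] rot [-1.8e+02  2.0e-02 -5.9e+00] F [-0.26 -0.23 -0.37] w 0.0261 j6 95.3
```

View pics/h_top.png

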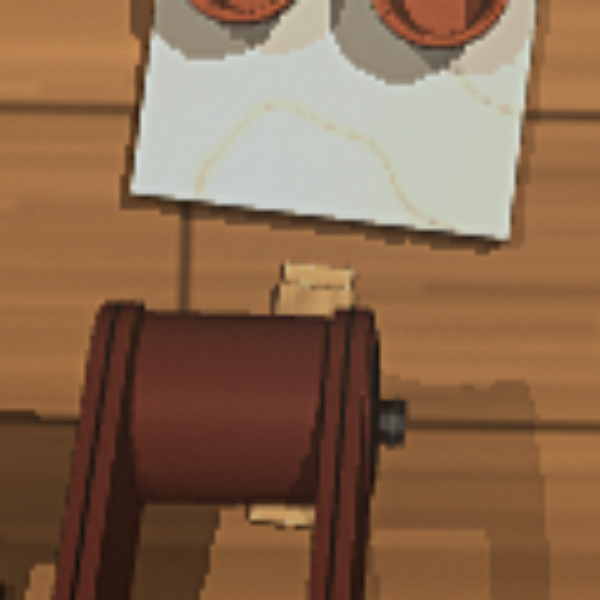

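View pics/h_side.png

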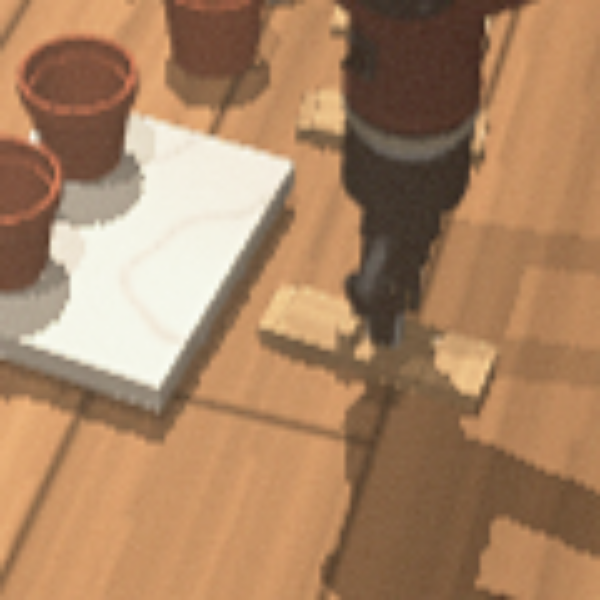

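```bash
cat > ov.py <<'E'
from fit import *
import sys
n=sys.argv[1];p=[float(v) for v in sys.argv[2:5]];p[2]=np.radians(p[2]);tag=sys.argv[5]
for c in("top","side"):
    f=arm.grab_frame(c);e=cv2.resize(f,None,fx=6,fy=6,interpolation=cv2.INTER_NEAREST)
    for nm,pp in((n,p),("step",[.5534,.0625,-.1029,.0169])):
        M=cv2.resize((render(c,nm,pp)*255).astype(np.uint8),None,fx=6,fy=6,interpolation=cv2.INTER_LINEAR)
        cs,_=cv2.findContours((M>127).astype(np.uint8),0,1);cv2.drawContours(e,cs,-1,(0,0,255),1)
    q=(proj(c,[[p[0]+.03,p[1],.03]])[0]).astype(int)
    cv2.imwrite(f"pics/ov_{tag}_{c}.png",e[(q[1]-45)*6:(q[1]+45)*6,(q[0]-45)*6:(q[0]+45)*6,::-1])
E
python3 ov.py thick .439 .0738 -5.9 a
```

```text
(no output)
```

View pics/ov_a_top.png

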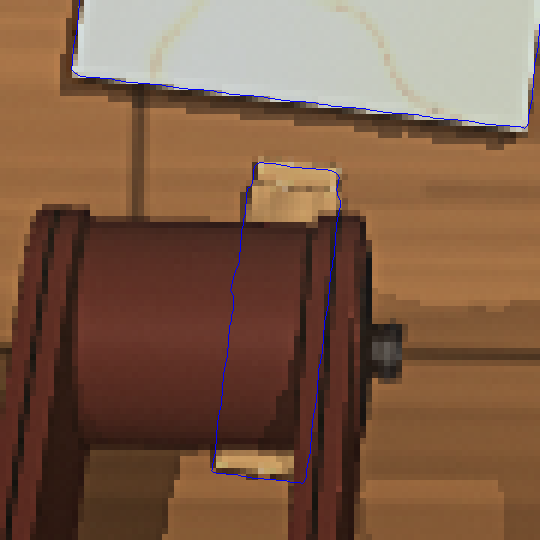

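View pics/ov_a_side.png

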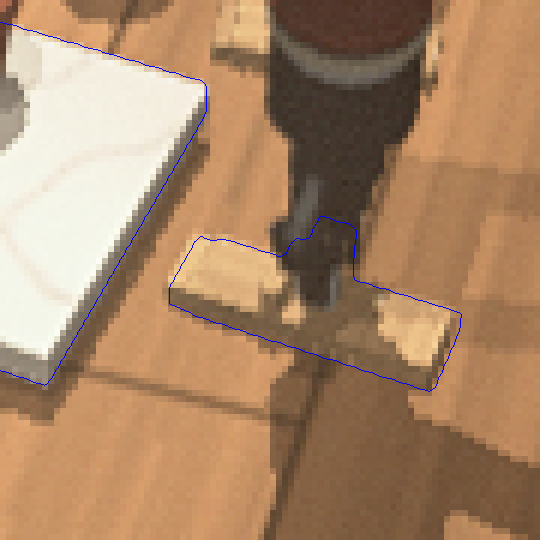

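{"name": "send_rows", "arguments": {
  "rows": [
    [[0,0,0],[0,0,0],0],
    [[0,0,0],[0,0,0],0],
    [[0,0,0],[0,0,0],0],
    [[0,0,0],[0.3,0,0],0],
    [[0,0,0],[0.6,0,0],0],
    [[0,0,0],[0.9,0,0],0],
    [[0,0,0],[1.1,0,0],0],
    [[0,0,0],[1.1,0,0],0]
  ],
  "newtons": 25
}}

```text
time_s: 8.1
ee_pos: [0.4673, 0.0708, 0.0332]
tool_rot: [-180.0, -0.0, -5.9]
force: [1.6, -0.2, 1.2]
grip_width: 0.0155
```

```bash
python3 go.py .4667 .0715 .033 -5.9
```

```text
t 8.1 turn [-0.001 -0.005 -0.002] shift [-0.028 -0.026  0.007] rows>= 0.0 
pos [0.4673 0.0708 0.0332] rot [-1.80e+02 -3.00e-02 -5.91e+00] F [ 1.59 -0.15  1.15] w 0.0155 j6 94.9
```

{"name": "send_rows", "arguments": {
  "rows": [
    [[0,0,0],[0.06,0,0],0],
    [[0,0,0],[0.12,0,0],0],
    [[0,0,0],[0.12,0,0],0]
  ]
}}

```text
time_s: 8.4
ee_pos: [0.4702, 0.0705, 0.033]
tool_rot: [-180.0, -0.0, -5.9]
force: [-1.4, -0.0, 1.1]
grip_width: 0.0156
```

{"name": "send_rows", "arguments": {
  "rows": [
    [[0,0,0],[0.06,0,0],0],
    [[0,0,0],[0.12,0,0],0],
    [[0,0,0],[0.12,0,0],0]
  ]
}}

```text
time_s: 8.7
ee_pos: [0.4732, 0.0701, 0.033]
tool_rot: [-180.0, -0.0, -5.9]
force: [-1.0, -0.2, 2.2]
grip_width: 0.0158
```

{"name": "send_rows", "arguments": {
  "rows": [
    [[0,0,0],[0.06,0,0],0],
    [[0,0,0],[0.12,0,0],0],
    [[0,0,0],[0.12,0,0],0]
  ]
}}

```text
time_s: 9.0
ee_pos: [0.4763, 0.0699, 0.033]
tool_rot: [-180.0, -0.0, -5.9]
force: [-1.7, 0.0, 3.0]
grip_width: 0.0162
```

{"name": "send_rows", "arguments": {
  "rows": [
    [[0,0,0],[0.06,0,0],0],
    [[0,0,0],[0.12,0,0],0],
    [[0,0,0],[0.12,0,0],0]
  ]
}}

```text
time_s: 9.3
ee_pos: [0.4771, 0.0698, 0.033]
tool_rot: [180.0, 0.3, -5.9]
force: [-13.5, 2.0, 13.8]
grip_width: 0.0161
```

{"name": "send_rows", "arguments": {
  "rows": [
    [[0,0,0],[0.04,0,0],0],
    [[0,0,0],[0.08,0,0],0],
    [[0,0,0],[0.08,0,0],0]
  ]
}}

```text
time_s: 9.6
ee_pos: [0.4771, 0.0698, 0.033]
tool_rot: [180.0, 0.5, -5.9]
force: [-13.7, 0.8, 13.3]
grip_width: 0.0159
```

```bash
python3 ov.py thick .4771 .0698 -5.9 b
```

```text
(no output)
```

View pics/ov_b_top.png

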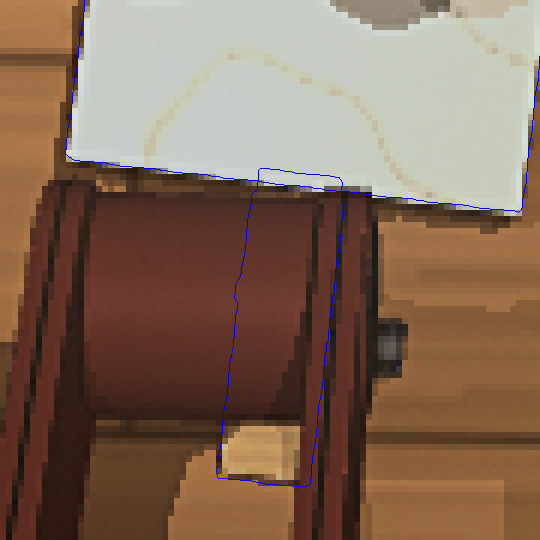

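View pics/ov_b_side.png

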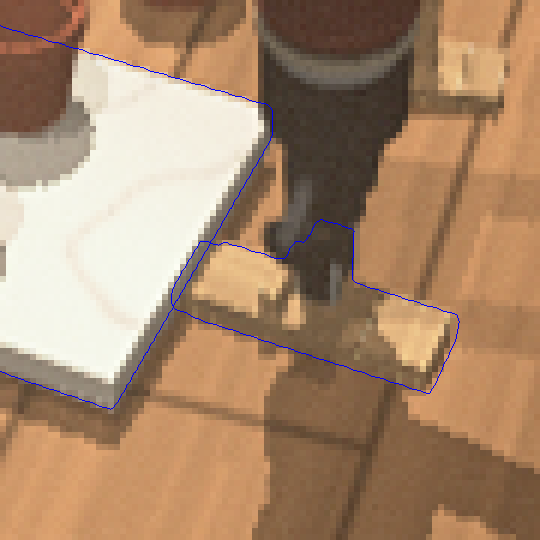

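Run:
```python
from bench import arm
s=arm.observe();print(s["time_s"],s["force"],s["torque"],s["ee_pos"],s["tool_rot"])
```

```text
9.7 [-12.70638476  -0.99470766  13.34547175] [ 0.12578062  1.4670979  -0.04370372] [0.47703367 0.06982034 0.03303509] [179.96871905   0.51560938  -5.88221984]
```

{"name": "send_rows", "arguments": {
  "rows": [
    [[0,0,0],[-0.2,0,0],0],
    [[0,-0.08,0],[-0.4,0,0],0],
    [[0,-0.08,0],[-0.4,0,0],0],
    [[0,-0.08,0],[-0.4,0,0],24],
    [[0,-0.08,0],[-0.4,0,0],24],
    [[0,-0.08,0],[-0.4,0,0],24]
  ]
}}

```text
time_s: 10.3
ee_pos: [0.4669, 0.0708, 0.0328]
tool_rot: [180.0, 1.0, -5.9]
force: [0.6, -0.9, -0.1]
grip_width: 0.0244
```

{"name": "send_rows", "arguments": {
  "rows": [
    [[0,0,0],[0,0,0],0],
    [[0,0,0],[0,0,0],0],
    [[0,0,0],[0,0,0],0]
  ]
}}

```text
time_s: 10.6
ee_pos: [0.4669, 0.0709, 0.0328]
tool_rot: [180.0, 1.0, -5.9]
force: [0.9, 1.0, -0.5]
grip_width: 0.0155
```

```bash
python3 go.py .4771 .0698 .033 -5.9
```

```text
t 10.6 turn [0.005 0.171 0.002] shift [ 0.409  0.    -0.016] rows>= 0.2 
pos [0.4669 0.0709 0.0328] rot [179.97   1.03  -5.89] F [ 0.87  0.96 -0.53] w 0.0155 j6 94.9
```

{"name": "send_rows", "arguments": {
  "rows": [
    [[0,0,0],[0,0,0],24],
    [[0,0,0],[0,0,0],24],
    [[0,0.17,0],[0,0,0],24],
    [[0,0.17,0],[0,0,0],24],
    [[0,0.17,0],[0,0,0],0],
    [[0,0.17,0],[0,0,0],0],
    [[0,0.17,0],[0,0,0],0],
    [[0,0.17,0],[0.12,0,0],0],
    [[0,0.17,0],[0.24,0,0],0],
    [[0,0.17,0],[0.3,0,0],0],
    [[0,0.17,0],[0.3,0,0],0]
  ]
}}

```text
time_s: 11.7
ee_pos: [0.4747, 0.07, 0.0328]
tool_rot: [180.0, -0.0, -5.9]
force: [-1.0, -0.3, 2.7]
grip_width: 0.0157
```

{"name": "send_rows", "arguments": {
  "rows": [
    [[0,0,0],[0.04,0,0],0],
    [[0,0,0],[0.08,0,0],0],
    [[0,0,0],[0.08,0,0],0]
  ]
}}

```text
time_s: 12.0
ee_pos: [0.4761, 0.0699, 0.0328]
tool_rot: [180.0, 0.1, -5.9]
force: [-5.1, 1.2, 6.1]
grip_width: 0.0155
```

{"name": "send_rows", "arguments": {
  "rows": [
    [[0,0,0],[0.04,0,0],0],
    [[0,0,0],[0.06,0,0],0],
    [[0,0,0],[0.06,0,0],0]
  ]
}}

```text
time_s: 12.3
ee_pos: [0.4761, 0.0699, 0.0327]
tool_rot: [180.0, 0.3, -5.9]
force: [-9.8, -0.6, 11.3]
grip_width: 0.0156
```

```bash
python3 go.py .4771 .0698 .033 -5.9;python3 ov.py thick .4771 .0698 -5.9 c
```

```text
t 12.3 turn [0.008 0.048 0.003] shift [ 0.042 -0.    -0.01 ] rows>= 0.0 
pos [0.4761 0.0699 0.0327] rot [179.95   0.29  -5.88] F [-9.84 -0.56 11.28] w 0.0156 j6 94.9
```

View pics/ov_c_side.png

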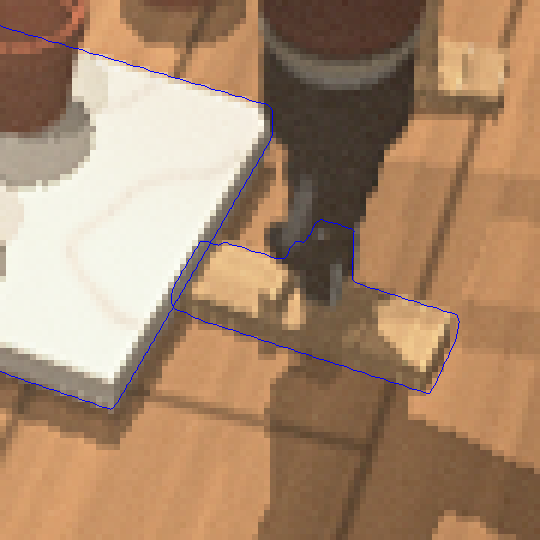

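{"name": "send_rows", "arguments": {
  "rows": [
    [[0,0,0],[-0.3,0,0],0],
    [[0,0.05,0],[-0.9,0,0],0],
    [[0,0.05,0],[-1.5,0,0],0],
    [[0,0.05,0],[-1.6,0,-1.0],0],
    [[0,0.05,0],[-1.6,0,-2.5],0],
    [[0,0.05,0],[-1.6,0,-4.0],0],
    [[0,0.05,0],[-1.6,0,-4.0],0]
  ],
  "newtons": 40
}}

```text
time_s: 13.1
ee_pos: [0.4408, 0.0741, 0.1382]
tool_rot: [-180.0, -0.6, -5.9]
force: [0.6, -0.5, -1.5]
grip_width: 0.0153
```

```bash
python3 go.py .43 -.372 .133 -4.3
```

```text
t 13.1 turn [-0.    -0.105 -0.263] shift [ 1.395 17.793  0.221] rows>= 8.9 
pos [0.4408 0.0741 0.1382] rot [-179.99   -0.63   -5.88] F [ 0.58 -0.49 -1.49] w 0.0153 j6 95.3
```

{"name": "send_rows", "arguments": {
  "rows": [
    [[0,0,0],[0.1,1.0,0],0],
    [[0,0,0],[0.2,2.8,0],0],
    [[0,0,0],[0.35,4.6,0],0],
    [[0,0,0],[0.5,6.4,0],0],
    [[0,0,-0.1],[0.6,8.2,0],0],
    [[0,0,-0.1],[0.8,10.0,0],0],
    [[0,0,-0.2],[0.9,11.8,0],0],
    [[0,0,-0.2],[1.05,13.6,0],0],
    [[0,-0.1,-0.26],[1.2,15.4,0.1],0],
    [[0,-0.1,-0.26],[1.3,17.0,0.2],0],
    [[0,-0.1,-0.26],[1.4,17.8,0.22],0],
    [[0,-0.1,-0.26],[1.4,17.8,0.22],0]
  ]
}}

```text
time_s: 14.3
ee_pos: [0.4292, -0.3747, 0.1316]
tool_rot: [180.0, 0.0, -4.5]
force: [0.2, -0.1, -1.4]
grip_width: 0.0153
```

```bash
python3 go.py .43 -.372 .036 -4.3
```

```text
t 14.3 turn [ 0.001  0.    -0.033] shift [ 0.024 -0.11   3.824] rows>= 1.9 
pos [ 0.4292 -0.3747  0.1316] rot [179.99   0.    -4.5 ] F [ 0.23 -0.08 -1.41] w 0.0153 j6 45.5
```

{"name": "send_rows", "arguments": {
  "rows": [
    [[0,0,0],[0,-0.1,1.2],0],
    [[0,0,0],[0,-0.1,2.4],0],
    [[0,0,0],[0,-0.1,3.5],0],
    [[0,0,0],[0,-0.1,3.88],0],
    [[0,0,0],[0,-0.1,3.92],0],
    [[0,0,0],[0,-0.1,3.92],0],
    [[0,0,0],[0,-0.1,3.92],85],
    [[0,0,0],[0,-0.1,3.92],85],
    [[0,0,0],[0,-0.1,3.92],85],
    [[0,0,0],[0,-0.1,3.92],85]
  ]
}}

```text
time_s: 15.3
ee_pos: [0.4295, -0.3724, 0.0339]
tool_rot: [180.0, -0.0, -4.5]
force: [0.0, 0.3, 0.6]
grip_width: 0.0727
```

{"name": "send_rows", "arguments": {
  "rows": [
    [[0,0,0],[0,0,-1.0],85],
    [[0,0,0],[0,0,-2.5],85],
    [[0,0,0],[0,0,-4.0],85],
    [[0,0,0],[0,0,-4.0],85]
  ]
}}

```text
time_s: 15.7
ee_pos: [0.4324, -0.3755, 0.1405]
tool_rot: [179.5, -0.5, -4.5]
force: [0.2, -1.0, 0.4]
grip_width: 0.0848
```

```bash
python3 go.py .4760 -.1379 .133 5.6; python3 ov.py thick .43 -.372 -4.3 d
```

```text
t 15.7 turn [ 0.086 -0.073 -1.684] shift [ 0.991 -9.616  0.229] rows>= 4.8 
pos [ 0.4324 -0.3755  0.1405] rot [179.53  -0.48  -4.5 ] F [ 0.21 -0.98  0.44] w 0.0848 j6 45.6
```

View pics/ov_d_side.png

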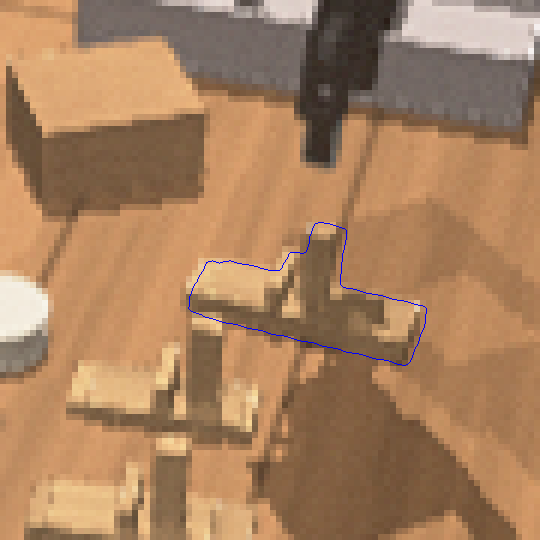

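{"name": "send_rows", "arguments": {
  "rows": [
    [[0,0,-0.2],[0.1,-1.5,0],85],
    [[0,0,-0.6],[0.3,-3.3,0],85],
    [[0,0,-1.0],[0.5,-5.1,0.1],85],
    [[0.09,-0.07,-1.4],[0.7,-6.9,0.2],85],
    [[0.09,-0.07,-1.68],[0.9,-8.6,0.23],85],
    [[0.09,-0.07,-1.68],[0.99,-9.6,0.23],85],
    [[0.09,-0.07,-1.68],[0.99,-9.6,0.23],85],
    [[0.09,-0.07,-1.68],[0.99,-9.6,0.23],85]
  ]
}}

```text
time_s: 16.6
ee_pos: [0.4729, -0.1352, 0.1277]
tool_rot: [-179.6, 0.4, 5.7]
force: [0.1, -0.8, 0.1]
grip_width: 0.0851
```

```bash
python3 go.py .4760 -.1379 .033 5.6
```

```text
t 16.6 turn [-0.073  0.062  0.01 ] shift [0.138 0.148 3.786] rows>= 1.9 
pos [ 0.4729 -0.1352  0.1277] rot [-179.56    0.37    5.66] F [ 0.13 -0.78  0.06] w 0.0851 j6 59.0
```

{"name": "send_rows", "arguments": {
  "rows": [
    [[-0.07,0.06,0],[0.14,0.15,1.2],85],
    [[-0.07,0.06,0],[0.14,0.15,2.4],85],
    [[-0.07,0.06,0],[0.14,0.15,3.5],85],
    [[-0.07,0.06,0],[0.14,0.15,3.78],85],
    [[-0.07,0.06,0],[0.14,0.15,3.78],85],
    [[-0.07,0.06,0],[0.14,0.15,3.78],85]
  ]
}}

```text
time_s: 17.2
ee_pos: [0.4767, -0.1389, 0.0341]
tool_rot: [180.0, -0.0, 5.6]
force: [0.1, -0.1, 0.6]
grip_width: 0.0854
```

```bash
python3 go.py .4760 -.1379 .033 5.6
```

```text
t 17.2 turn [ 0.003 -0.007  0.002] shift [-0.024 -0.043  0.043] rows>= 0.0 
pos [ 0.4767 -0.1389  0.0341] rot [ 1.7998e+02 -4.0000e-02  5.6100e+00] F [ 0.13 -0.14  0.61] w 0.0854 j6 59.0
```

{"name": "send_rows", "arguments": {
  "rows": [
    [[0,0,0],[0,-0.04,0.04],0],
    [[0,0,0],[0,-0.04,0.04],0],
    [[0,0,0],[0,-0.04,0.04],0],
    [[0,0,0],[0,-0.04,0.04],0],
    [[0,0,0],[0,-0.04,0.04],0],
    [[0,0,0],[0,-0.04,0.04],0],
    [[0,0,0],[0,-0.04,0.04],0],
    [[0,0,0],[0,-0.04,-1.0],0],
    [[0,0,0],[0,-0.04,-2.5],0],
    [[0,0,0],[0,-0.04,-4.0],0],
    [[0,0,0],[0,-0.04,-4.0],0],
    [[0,0,0],[0,-0.04,-4.0],0]
  ],
  "newtons": 40
}}

```text
time_s: 18.4
ee_pos: [0.4772, -0.1382, 0.1349]
tool_rot: [179.9, -0.2, 5.6]
force: [-0.7, 0.8, -1.9]
grip_width: 0.0154
```

```bash
python3 go.py .439 .0743 .133 -5.9
```

```text
t 18.4 turn [ 0.012 -0.027  1.919] shift [-0.687 -8.607  0.061] rows>= 4.3 
pos [ 0.4772 -0.1382  0.1349] rot [ 1.7991e+02 -1.5000e-01  5.6200e+00] F [-0.69  0.85 -1.94] w 0.0154 j6 59.1
```

{"name": "send_rows", "arguments": {
  "rows": [
    [[0,0,0.2],[-0.5,-1.0,0],0],
    [[0,0,0.6],[-0.7,-2.7,0],0],
    [[0,0,1.0],[-0.7,-4.5,0],0],
    [[0,0,1.5],[-0.7,-6.2,0],0],
    [[0,0,1.92],[-0.69,-7.8,0],0],
    [[0,0,1.92],[-0.69,-8.6,0.06],0],
    [[0,0,1.92],[-0.69,-8.6,0.06],0],
    [[0,0,1.92],[-0.69,-8.6,0.06],0],
    [[0,0,1.92],[-0.69,-8.6,0.06],0]
  ]
}}

```text
time_s: 19.3
ee_pos: [0.4385, 0.0733, 0.1321]
tool_rot: [179.9, -0.1, -5.9]
force: [-0.2, -0.8, -0.8]
grip_width: 0.0154
```

```bash
python3 go.py .439 .0743 .0355 -5.9
```

```text
t 19.3 turn [ 0.014 -0.013 -0.007] shift [ 0.011 -0.046  3.865] rows>= 1.9 
pos [0.4385 0.0733 0.1321] rot [ 1.7991e+02 -8.0000e-02 -5.9400e+00] F [-0.21 -0.8  -0.84] w 0.0154 j6 95.4
```

{"name": "send_rows", "arguments": {
  "rows": [
    [[0,0,0],[0,-0.04,1.2],0],
    [[0,0,0],[0,-0.04,2.4],0],
    [[0,0,0],[0,-0.04,3.5],0],
    [[0,0,0],[0,-0.04,3.87],0],
    [[0,0,0],[0,-0.04,3.94],0],
    [[0,0,0],[0,-0.04,3.97],0],
    [[0,0,0],[0,-0.04,3.97],0],
    [[0,0,0],[0,-0.04,3.97],26],
    [[0,0,0],[0,-0.04,3.97],26],
    [[0,0,0],[0,-0.04,3.97],26]
  ]
}}

```text
time_s: 20.3
ee_pos: [0.4391, 0.0741, 0.0334]
tool_rot: [179.9, -0.1, -5.9]
force: [-0.9, 0.4, 0.3]
grip_width: 0.026
```

```bash
python3 go.py .439 .0743 .033 -5.9; python3 ov.py middle .439 .0738 -5.9 e
```

```text
t 20.3 turn [ 0.014 -0.023 -0.006] shift [-0.006 -0.005  0.015] rows>= 0.0 
pos [0.4391 0.0741 0.0334] rot [ 1.7992e+02 -1.4000e-01 -5.9400e+00] F [-0.87  0.36  0.28] w 0.026 j6 95.5
```

View pics/ov_e_top.png

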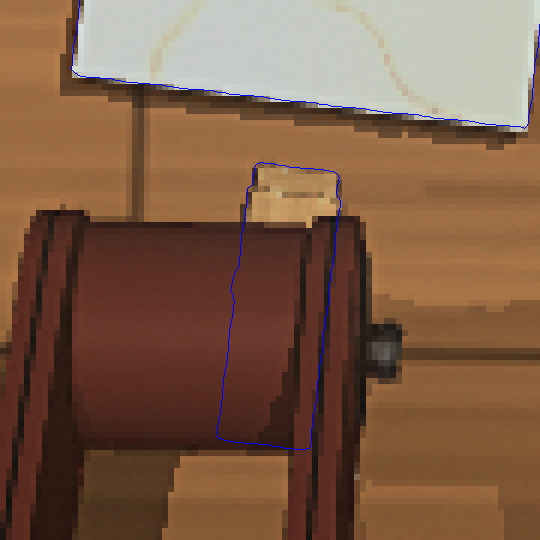

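View pics/ov_e_side.png

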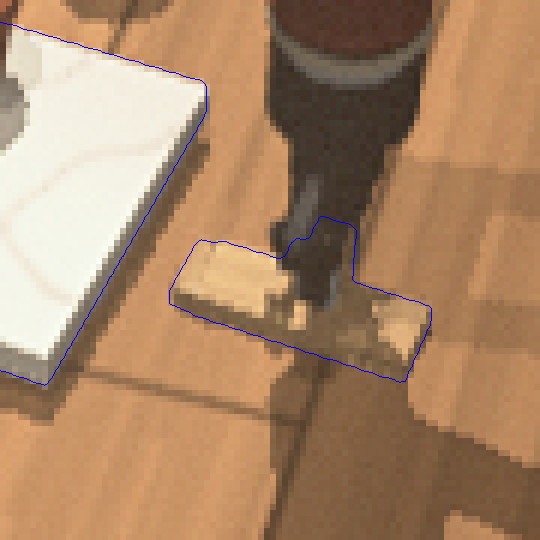

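{"name": "send_rows", "arguments": {
  "rows": [
    [[0,0,0],[0,0,0],0],
    [[0,0,0],[0,0,0],0],
    [[0,0,0],[0,0,0],0],
    [[0,0,0],[0.35,0,0],0],
    [[0,0,0],[0.7,0,0],0],
    [[0,0,0],[1.0,0,0],0],
    [[0,0,0],[1.2,0,0],0],
    [[0,0,0],[1.3,0,0],0],
    [[0,0,0],[1.3,0,0],0]
  ],
  "newtons": 25
}}

```text
time_s: 21.3
ee_pos: [0.4715, 0.0708, 0.0331]
tool_rot: [179.9, -0.1, -5.9]
force: [0.6, -0.1, -0.8]
grip_width: 0.0154
```

{"name": "send_rows", "arguments": {
  "rows": [
    [[0,0,0],[0.06,0,0],0],
    [[0,0,0],[0.12,0,0],0],
    [[0,0,0],[0.12,0,0],0]
  ]
}}

```text
time_s: 21.6
ee_pos: [0.4747, 0.0704, 0.0331]
tool_rot: [179.9, -0.1, -5.9]
force: [0.6, 0.4, 0.2]
grip_width: 0.0155
```

{"name": "send_rows", "arguments": {
  "rows": [
    [[0,0,0],[0.06,0,0],0],
    [[0,0,0],[0.12,0,0],0],
    [[0,0,0],[0.12,0,0],0]
  ]
}}

```text
time_s: 21.9
ee_pos: [0.4781, 0.0701, 0.0331]
tool_rot: [179.9, -0.2, -5.9]
force: [-0.5, -0.2, 0.5]
grip_width: 0.0156
```

Past where the thick one stopped; continue in small steps.

{"name": "send_rows", "arguments": {
  "rows": [
    [[0,0,0],[0.06,0,0],0],
    [[0,0,0],[0.12,0,0],0],
    [[0,0,0],[0.12,0,0],0]
  ]
}}

```text
time_s: 22.2
ee_pos: [0.4815, 0.0698, 0.0332]
tool_rot: [179.9, -0.2, -5.9]
force: [-0.3, 0.5, -0.5]
grip_width: 0.0159
```

{"name": "send_rows", "arguments": {
  "rows": [
    [[0,0,0],[0.06,0,0],0],
    [[0,0,0],[0.12,0,0],0],
    [[0,0,0],[0.12,0,0],0]
  ]
}}

```text
time_s: 22.5
ee_pos: [0.4849, 0.0694, 0.0332]
tool_rot: [179.9, -0.3, -5.9]
force: [0.2, -0.6, 0.8]
grip_width: 0.016
```

{"name": "send_rows", "arguments": {
  "rows": [
    [[0,0,0],[0.06,0,0],0],
    [[0,0,0],[0.12,0,0],0],
    [[0,0,0],[0.12,0,0],0]
  ]
}}

```text
time_s: 22.8
ee_pos: [0.4883, 0.069, 0.0332]
tool_rot: [179.9, -0.3, -6.0]
force: [-0.3, 0.7, 0.5]
grip_width: 0.0157
```

{"name": "send_rows", "arguments": {
  "rows": [
    [[0,0.03,0],[0.06,0,0],0],
    [[0,0.05,0],[0.12,0,0],0],
    [[0,0.05,0],[0.12,0,0],0]
  ]
}}

```text
time_s: 23.1
ee_pos: [0.4913, 0.0687, 0.0333]
tool_rot: [179.9, -0.6, -6.0]
force: [-1.7, 1.4, 2.4]
grip_width: 0.0155
```

{"name": "send_rows", "arguments": {
  "rows": [
    [[0,0,0],[0.06,0,0],0],
    [[0,0,0],[0.12,0,0],0],
    [[0,0,0],[0.12,0,0],0]
  ]
}}

```text
time_s: 23.4
ee_pos: [0.4944, 0.0684, 0.0333]
tool_rot: [179.9, -0.6, -6.0]
force: [-2.4, 1.6, 1.3]
grip_width: 0.016
```

{"name": "send_rows", "arguments": {
  "rows": [
    [[0,0,0],[0.06,0,0],0],
    [[0,0,0],[0.12,0,0],0],
    [[0,0,0],[0.12,0,0],0]
  ]
}}

```text
time_s: 23.7
ee_pos: [0.4979, 0.068, 0.0333]
tool_rot: [179.9, -0.6, -6.0]
force: [-0.2, 0.0, 0.9]
grip_width: 0.0153
```

{"name": "send_rows", "arguments": {
  "rows": [
    [[0,-0.05,0],[0.1,0,0],0],
    [[0,-0.1,0],[0.2,0,0],0],
    [[0,-0.1,0],[0.2,0,0],0]
  ]
}}

```text
time_s: 24.0
ee_pos: [0.5038, 0.0673, 0.0335]
tool_rot: [179.9, -0.1, -6.0]
force: [-0.3, -0.8, -1.8]
grip_width: 0.0159
```

{"name": "send_rows", "arguments": {
  "rows": [
    [[0,0,0],[0.1,0,0],0],
    [[0,0,0],[0.2,0,0],0],
    [[0,0,0],[0.2,0,0],0]
  ]
}}

```text
time_s: 24.3
ee_pos: [0.5093, 0.0667, 0.0335]
tool_rot: [179.9, -0.1, -6.0]
force: [0.6, 0.6, -2.5]
grip_width: 0.0157
```

{"name": "send_rows", "arguments": {
  "rows": [
    [[0,0,0],[0.1,0,0],0],
    [[0,0,0],[0.16,0,0],0],
    [[0,0,0],[0.16,0,0],0]
  ]
}}

```text
time_s: 24.6
ee_pos: [0.5135, 0.0663, 0.0335]
tool_rot: [179.9, -0.1, -6.0]
force: [0.1, 0.5, -1.3]
grip_width: 0.0155
```

```bash
python3 go.py .5255 .0654 .033 -5.9; python3 ov.py middle .512 .0667 -5.9 f
```

```text
t 24.6 turn [ 0.011 -0.024 -0.014] shift [ 0.48  -0.015  0.022] rows>= 0.2 
pos [0.5135 0.0663 0.0335] rot [ 1.7993e+02 -1.4000e-01 -5.9800e+00] F [ 0.11  0.51 -1.26] w 0.0155 j6 94.7
```

View pics/ov_f_side.png

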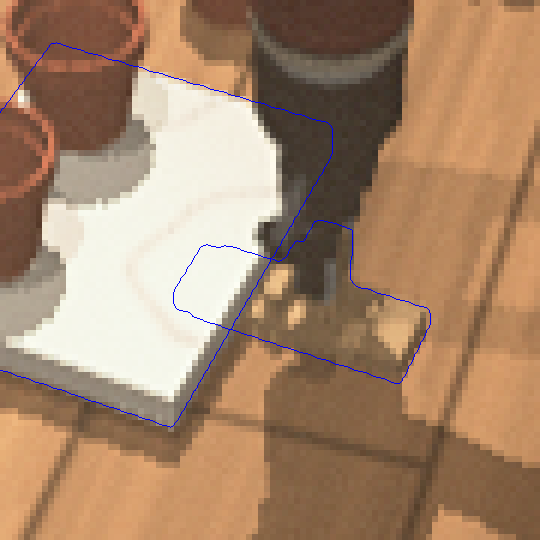

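{"name": "send_rows", "arguments": {
  "rows": [
    [[0,0,0],[0.06,0,0.01],0],
    [[0,0,0],[0.1,0,0.02],0],
    [[0,0,0],[0.1,0,0.02],0]
  ],
  "newtons": 35
}}

```text
time_s: 25.0
ee_pos: [0.5159, 0.066, 0.0332]
tool_rot: [179.9, -0.1, -6.0]
force: [-1.4, 0.0, 1.9]
grip_width: 0.0154
```

{"name": "send_rows", "arguments": {
  "rows": [
    [[0,0,0],[0.05,0,0],0],
    [[0,0,0],[0.1,0,0],0],
    [[0,0,0],[0.1,0,0],0]
  ]
}}

```text
time_s: 25.3
ee_pos: [0.5188, 0.0657, 0.0332]
tool_rot: [179.9, -0.2, -6.0]
force: [0.3, 0.1, -0.2]
grip_width: 0.0154
```

{"name": "send_rows", "arguments": {
  "rows": [
    [[0,0,0],[0.04,0,0],0],
    [[0,0,0],[0.08,0,0],0],
    [[0,0,0],[0.08,0,0],0]
  ]
}}

```text
time_s: 25.6
ee_pos: [0.521, 0.0655, 0.0332]
tool_rot: [179.9, -0.2, -6.0]
force: [0.8, 0.1, -0.4]
grip_width: 0.0156
```

{"name": "send_rows", "arguments": {
  "rows": [
    [[0,0,0],[0.04,0,0],0],
    [[0,0,0],[0.08,0,0],0],
    [[0,0,0],[0.08,0,0],0]
  ]
}}

```text
time_s: 25.9
ee_pos: [0.5232, 0.0653, 0.0332]
tool_rot: [179.9, -0.2, -6.0]
force: [-1.7, 0.2, 0.3]
grip_width: 0.0158
```

{"name": "send_rows", "arguments": {
  "rows": [
    [[0,0,0],[0.04,0,0],0],
    [[0,0,0],[0.06,0,0],0],
    [[0,0,0],[0.06,0,0],0]
  ]
}}

```text
time_s: 26.2
ee_pos: [0.5232, 0.0653, 0.0332]
tool_rot: [179.9, 0.0, -6.0]
force: [-8.9, -0.1, 8.0]
grip_width: 0.0153
```

{"name": "send_rows", "arguments": {
  "rows": [
    [[0,0,0],[0.04,0,0],0],
    [[0,0,0],[0.06,0,0],0],
    [[0,0,0],[0.06,0,0],0]
  ]
}}

```text
time_s: 26.5
ee_pos: [0.5231, 0.0653, 0.0332]
tool_rot: [179.9, 0.2, -6.0]
force: [-8.3, 0.7, 8.0]
grip_width: 0.0157
```

{"name": "send_rows", "arguments": {
  "rows": [
    [[0,0,0],[0.06,0,0],0],
    [[0,0,0],[0.1,0,0],0],
    [[0,0,0],[0.1,0,0],0],
    [[0,0,0],[0.1,0,0],0],
    [[0,0,0],[0.1,0,0],0],
    [[0,0,0],[0.1,0,0],0],
    [[0,0,0],[0.1,0,0],0],
    [[0,0,0],[0.1,0,0],0]
  ]
}}

```text
time_s: 27.3
ee_pos: [0.523, 0.0653, 0.0331]
tool_rot: [179.9, 0.5, -6.0]
force: [-14.0, 0.3, 11.9]
grip_width: 0.0157
```

```bash
python3 go.py .5232 .0653 .033 -5.9; python3 ov.py middle .5232 .0653 -5.9 g
```

```text
t 27.3 turn [ 0.018  0.088 -0.01 ] shift [ 0.007 -0.     0.005] rows>= 0.1 
pos [0.523  0.0653 0.0331] rot [179.89   0.53  -5.96] F [-13.96   0.3   11.88] w 0.0157 j6 94.6
```

View pics/ov_g_side.png

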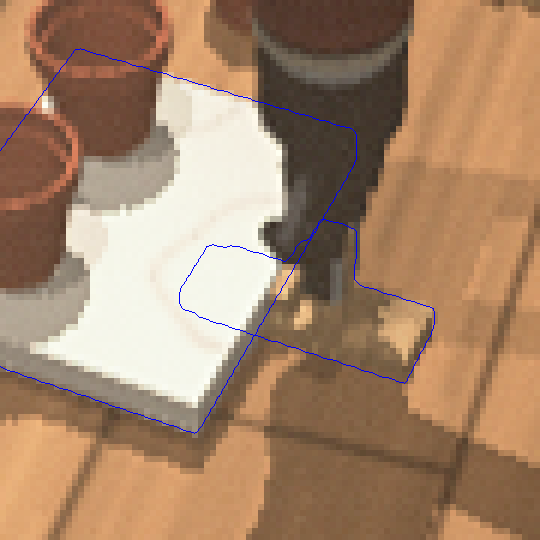

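{"name": "send_rows", "arguments": {
  "rows": [
    [[0,0,0],[0.04,0,0],0],
    [[0,0,0],[0.02,0,0],0],
    [[0,0,0],[0.02,0,0],30],
    [[0,0,0],[0.02,0,0],50],
    [[0,0,0],[0.02,0,0],50],
    [[0,0,0],[0.02,0,0],50]
  ]
}}

```text
time_s: 28.0
ee_pos: [0.5238, 0.0652, 0.0331]
tool_rot: [179.9, 0.5, -6.0]
force: [0.4, -0.3, 0.3]
grip_width: 0.0497
```

{"name": "send_rows", "arguments": {
  "rows": [
    [[0,0.08,0],[0,0,-1.0],50],
    [[0,0.08,0],[0,0,-2.5],50],
    [[0,0.08,0],[-0.5,0,-4.5],50],
    [[0,0.08,0],[-2,2,-5.5],50],
    [[0,0.08,0],[-3,4,-5.5],50],
    [[0,0.08,0],[-3.5,6,-5.5],50],
    [[0,0.08,0],[-3.5,7.5,-5.5],50],
    [[0,0.08,0],[-3.5,7.5,-5.5],50]
  ]
}}

```text
time_s: 28.8
ee_pos: [0.4176, -0.116, 0.1725]
tool_rot: [179.8, -0.1, -6.2]
force: [0.7, 0.1, -0.1]
grip_width: 0.0499
```

```bash
python3 ov.py middle .5255 .0654 -5.9 k
python3 - <<'E'
from fit import *
f=arm.grab_frame("top");cv2.imwrite("pics/top_end.png",f[:,:,::-1])
print(arm.observe()["ee_pos"],arm.observe()["force"])
for n,p0 in(("middle",(.524,.065,-.1)),("thick",(.43,-.372,-.07)),("thin",(.482,-.255,.05))):
  for c in("top","side"):
    arm.grab_frame(c)
    for r in arm.silhouettes(c,n)[:2]: print(n,c,round(r["confidence"],2),r["position"],proj(c,[[p0[0],p0[1],.02]])[0].round(),r["pixels"].sum())
E
```

```text
[ 0.41860188 -0.11222276  0.17179418] [ 0.39135468 -0.47401133  0.82373313]
middle top 0.63 [277.6, 215.9] [277. 211.] 423
middle top 0.39 [282.0, 168.6] [277. 211.] 4785
middle side 0.78 [326.0, 229.5] [324. 231.] 378
thick top 0.76 [426.8, 243.1] [427. 246.] 846
thick top 0.35 [278.1, 171.9] [427. 246.] 4904
thick side 0.83 [383.2, 159.5] [378. 158.] 219
thin top 0.82 [386.7, 218.5] [387. 227.] 629
thin top 0.7 [278.2, 215.2] [387. 227.] 434
thin side 0.89 [356.3, 173.3] [358. 174.] 327
thin side 0.2 [288.5, 215.9] [358. 174.] 3454
```

View pics/ov_k_side.png

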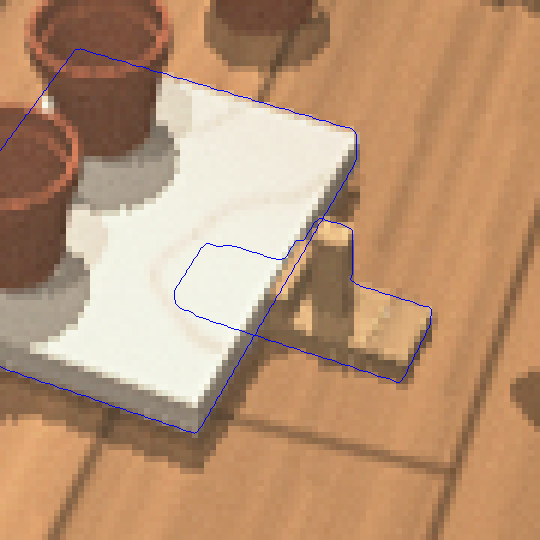

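View pics/ov_k_top.png

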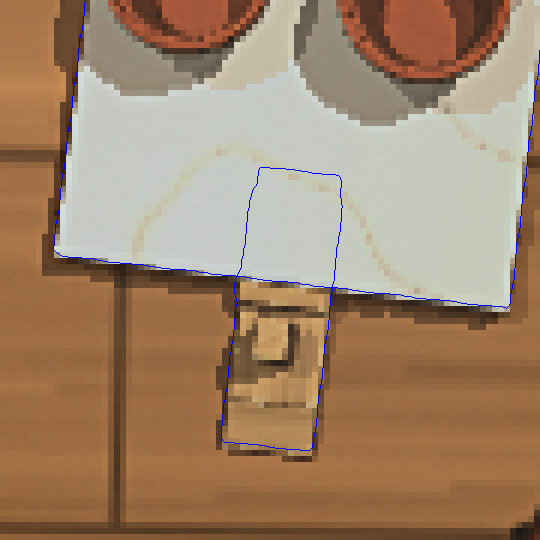

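View pics/top_end.png

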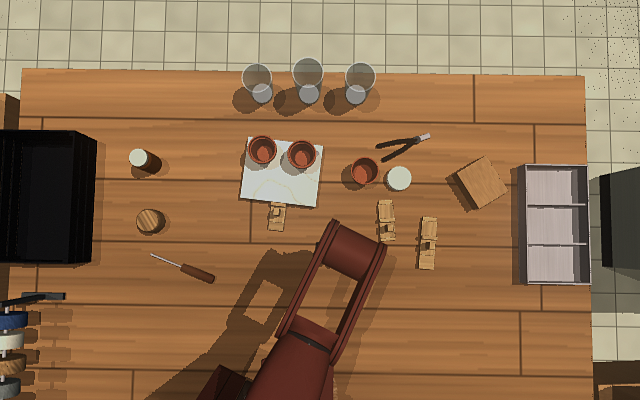

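Run:
```python
import fit; from fit import *
fit.parts_old=fit.parts
def parts(n):
    if n=="vis": return [box(-.052,.028,-.022,.022,0,.015),box(.018,.028,-.022,.022,0,.036),box(-.01,.01,-.008,.008,0,.074)]
    return fit.parts_old(n)
fit.parts=parts
R=np.array([.9947,-.1028])
ms={}
for c in("top","side"):
    arm.grab_frame(c); q=proj(c,[[.52,.065,.02]])[0]
    r=[r for r in arm.silhouettes(c,"middle") if np.hypot(*(r["position"]-q))<15][0]; ms[c]=r["pixels"]
edge={"top":(.5527,.0629),"side":(.5556,.0598)}
for c in ms:
    p,l=fit.fit("vis",{c:ms[c]},(.524,.065,-.1)); print(c,p.round(4),np.degrees(p[2]).round(2),round(l,1),"step-x",((p[:2]-edge[c])@R).round(4))
```

```text
Traceback (most recent call last):
AttributeError: 'function' object has no attribute 'parts'
```

```bash
sed -i 's/^    t,tail=T\[n\]/    if n=="vis": return [box(-.052,.028,-.022,.022,0,.015),box(.018,.028,-.022,.022,0,.036),box(-.01,.01,-.008,.008,0,.074)]\n    t,tail=T[n]/' fit.py
python3 - <<'E'
from fit import *
R=np.array([.9947,-.1028])
ms={}
for c in("top","side"):
    arm.grab_frame(c); q=proj(c,[[.52,.065,.02]])[0]
    r=[r for r in arm.silhouettes(c,"middle") if np.hypot(*(r["position"]-q))<15][0]; ms[c]=r["pixels"]
edge={"top":(.5527,.0629),"side":(.5556,.0598)}
for c in ms:
    p,l=fit("vis",{c:ms[c]},(.524,.065,-.1)); print(c,p.round(4),np.degrees(p[2]).round(2),round(l,1),"step-x",((p[:2]-edge[c])@R).round(4))
E
```

```text
top [ 0.522   0.0643 -0.1334] -7.65 1.9 step-x -0.0306
side [ 0.5229  0.0678 -0.0759] -4.35 4.9 step-x -0.0334
```

```bash
python3 go.py .483 .0696 .13 -5.9
```

```text
t 29.75 turn [ 0.018  0.005 -0.012] shift [ 1.811 -7.499  1.656] rows>= 3.9 
pos [ 0.4185 -0.1121  0.1718] rot [ 1.7989e+02  3.0000e-02 -5.9700e+00] F [ 0.76 -0.08 -0.5 ] w 0.0499 j6 70.6
```

{"name": "send_rows", "arguments": {
  "rows": [
    [[0,0,0],[0.5,-1.5,0],0],
    [[0,0,0],[1.0,-3.2,0.3],0],
    [[0,0,0],[1.4,-5,0.8],0],
    [[0,0,0],[1.8,-6.6,1.3],0],
    [[0,0,0],[1.81,-7.5,1.65],0],
    [[0,0,0],[1.81,-7.5,1.65],0],
    [[0,0,0],[1.81,-7.5,1.65],0],
    [[0,0,0],[1.81,-7.5,1.65],0]
  ],
  "newtons": 40
}}

```text
time_s: 30.55
ee_pos: [0.4832, 0.0687, 0.1306]
tool_rot: [179.9, -0.0, -6.0]
force: [0.1, -0.3, 0.7]
grip_width: -0.0001
```

```bash
python3 go.py .483 .0696 .029 -5.9
```

```text
t 30.55 turn [ 0.021 -0.002 -0.02 ] shift [-0.014 -0.045  4.064] rows>= 2.0 
pos [0.4832 0.0687 0.1306] rot [ 1.7987e+02 -1.0000e-02 -6.0200e+00] F [ 0.07 -0.33  0.69] w -0.0001 j6 95.0
```

{"name": "send_rows", "arguments": {
  "rows": [
    [[0,0,0],[0,-0.04,1.2],0],
    [[0,0,0],[0,-0.04,2.4],0],
    [[0,0,0],[0,-0.04,3.5],0],
    [[0,0,0],[0,-0.04,4.05],0],
    [[0,0,0],[0,-0.04,4.05],0],
    [[0,0,0],[0.1,-0.04,4.05],0],
    [[0,0,0],[0.2,-0.04,4.05],0],
    [[0,0,0],[0.32,-0.04,4.05],0],
    [[0,0,0],[0.4,-0.04,4.05],0],
    [[0,0,0],[0.4,-0.04,4.05],0]
  ]
}}

```text
time_s: 31.55
ee_pos: [0.4941, 0.0684, 0.03]
tool_rot: [179.9, -0.1, -6.0]
force: [0.1, 0.1, 0.8]
grip_width: -0.0001
```

{"name": "send_rows", "arguments": {
  "rows": [
    [[0,0,0],[0.04,0,0],0],
    [[0,0,0],[0.1,0,0],0],
    [[0,0,0],[0.1,0,0],0]
  ]
}}

```text
time_s: 31.85
ee_pos: [0.4968, 0.0682, 0.0301]
tool_rot: [179.9, -0.1, -6.0]
force: [-0.6, -0.3, 0.0]
grip_width: -0.0003
```

{"name": "send_rows", "arguments": {
  "rows": [
    [[0,0,0],[0.04,0,0],0],
    [[0,0,0],[0.08,0,0],0],
    [[0,0,0],[0.08,0,0],0]
  ]
}}

```text
time_s: 32.15
ee_pos: [0.4988, 0.068, 0.03]
tool_rot: [179.9, -0.1, -6.0]
force: [-0.2, -0.1, 0.1]
grip_width: 0.0
```

{"name": "send_rows", "arguments": {
  "rows": [
    [[0,0,0],[0.04,0,0],0],
    [[0,0,0],[0.08,0,0],0],
    [[0,0,0],[0.08,0,0],0]
  ]
}}

```text
time_s: 32.45
ee_pos: [0.4989, 0.0679, 0.0293]
tool_rot: [179.9, 0.1, -6.0]
force: [-5.9, 1.0, 1.9]
grip_width: 0.0002
```

{"name": "send_rows", "arguments": {
  "rows": [
    [[0,0,0],[0.04,0,0],0],
    [[0,0,0],[0.06,0,0],0],
    [[0,0,0],[0.06,0,0],0]
  ]
}}

```text
time_s: 32.75
ee_pos: [0.4988, 0.068, 0.0286]
tool_rot: [179.9, 0.4, -6.0]
force: [-6.8, 0.6, 2.1]
grip_width: -0.0002
```

{"name": "send_rows", "arguments": {
  "rows": [
    [[0,0,0],[0.04,0,0],0],
    [[0,0,0],[0.06,0,0],0],
    [[0,0,0],[0.06,0,0],0]
  ]
}}

```text
time_s: 33.05
ee_pos: [0.4986, 0.068, 0.028]
tool_rot: [179.8, 0.6, -6.0]
force: [-8.0, 0.8, 3.4]
grip_width: -0.0002
```

{"name": "send_rows", "arguments": {
  "rows": [
    [[0,-0.05,0],[0.06,0,-0.03],0],
    [[0,-0.1,0],[0.12,0,-0.05],0],
    [[0,-0.1,0],[0.12,0,-0.05],0],
    [[0,-0.1,0],[0.12,0,-0.05],0],
    [[0,-0.1,0],[0.12,0,-0.05],0],
    [[0,-0.1,0],[0.12,0,-0.05],0]
  ]
}}

```text
time_s: 33.65
ee_pos: [0.4978, 0.068, 0.0278]
tool_rot: [179.8, 1.6, -6.0]
force: [-11.9, 1.4, 5.0]
grip_width: -0.0003
```

{"name": "send_rows", "arguments": {
  "rows": [
    [[0,0,0],[-0.2,0,0],0],
    [[0,0.25,0],[-0.7,0,0],0],
    [[0,0.25,0],[-0.7,0,0],0],
    [[0,0.25,0],[-0.7,0,-1.5],0],
    [[0,0.25,0],[-0.7,0,-3.0],0],
    [[0,0.25,0],[-1,0,-5],0],
    [[0,0.25,0],[-2,2,-5.5],0],
    [[0,0.25,0],[-2.5,4,-5.5],0],
    [[0,0.25,0],[-2.5,6,-5.5],0],
    [[0,0.25,0],[-2.5,7.5,-5.5],0],
    [[0,0.25,0],[-2.5,7.5,-5.5],0]
  ]
}}

```text
time_s: 34.75
ee_pos: [0.4205, -0.1174, 0.169]
tool_rot: [179.7, -0.0, -6.3]
force: [0.1, 0.4, 0.4]
grip_width: -0.0001
```

```bash
python3 ov.py middle .5245 .0653 -5.9 z; python3 -c "
from h import *
s=arm.observe();print(s['time_s'],s['ee_pos'],s['force'],abs(s['qvel']).max())
cv2.imwrite('pics/side_end.png',arm.grab_frame('side')[:,:,::-1])"
```

```text
34.85 [ 0.42061977 -0.11324186  0.16820929] [ 0.24604742 -0.10898143  0.49910576] 2.9427147006311407
```

View pics/ov_z_top.png

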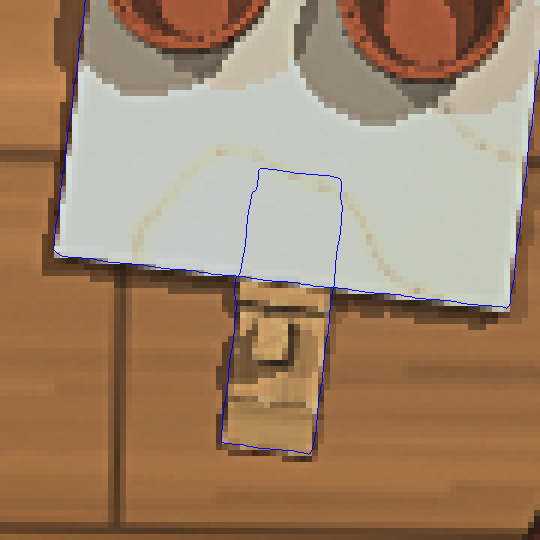

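View pics/ov_z_side.png

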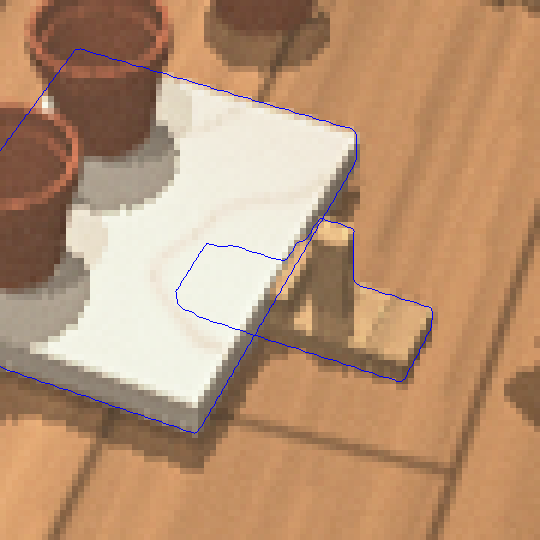

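View pics/side_end.png

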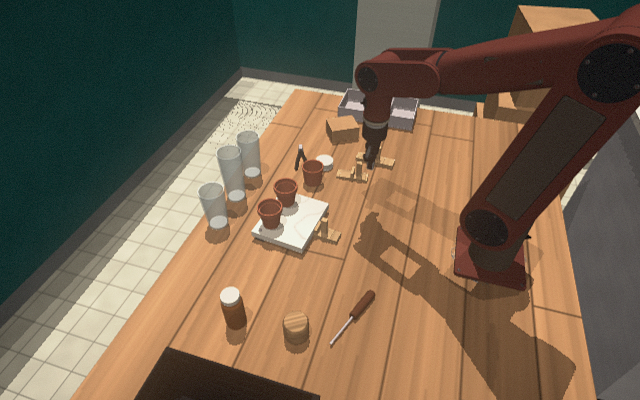

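```bash
python3 -c "
from bench import arm
print(arm.close_job())"
```

```text
the job is handed in; nothing more can be done
None
```

The middle (15 mm) piece is fully home in the bay and released. I handed the job in at about 35 s, and no verdict was reported.

- **Thick piece:** it hit a hard, centred stop against the slab twice, at the same place, at up to about 14 N. I took it back to its original spot and set it down flat.
- **Middle piece:** it slid past the point where the thick one stopped, with forces staying at about 3 N or less, until its shoulder met the slab. I held it there at about 14 N for roughly 0.6 s and let go. A second push of about 12 N on its post with shut fingers showed no give at first contact.
- **Thin piece:** I did not try or move it.

**Last checks:** The top and side pictures show the middle piece's shoulder at the slab edge, centred and in line. The other two pieces lie flat well clear of the bay. The bystanders look unmoved and the gripper touches nothing.

**Disagreements:**
- **Home position:** the outline overlay put the middle piece's origin at x of about -29 mm. Mask fits in each camera alone gave -31 and -33 mm, where the limit is -30. I trusted the hard stop over those fits, since a pixel is about 3 mm.
- **Thick piece's stop:** measured by the arm and cameras, its nose was about 6 mm under the slab, where 12 mm would be expected if the full thickness met the edge. I did not resolve this.

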